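Code and pack slim sample bottles

TASK

Stand every slim bottle lying on the foam liner upright, cap up, in the cups of the hand date coder, one to a cup. When all of them are standing there, pull the coder's lever towards the robot right up to its stop and let it spring fully back, then move the bottles into the partitioned carton, each upright with its cap up in a cell of its own and standing on the carton's floor. Leave the display bottle and the tape roll where they stand.

Things in the scene. Friction and masses are not known exactly. Their poses are not given: they have to be found in the camera images.
- bottle1: slim maroon bottle: square body 36 x 36 x 125 mm tall, neck 20 mm thick, round brass cap 24 mm in diameter from 133 to 167 mm above the underside; 130 to 210 g, centre of mass 70 mm up. Origin: centre of its underside; z runs to the cap, x and y square to the sides. At first it lies on a side on the liner (origin 22 mm above the bench). Two or three are present, None if absent
- bottle2: slim maroon bottle: square body 36 x 36 x 125 mm tall, neck 20 mm thick, round brass cap 24 mm in diameter from 133 to 167 mm above the underside; 130 to 210 g, centre of mass 70 mm up. Origin: centre of its underside; z runs to the cap, x and y square to the sides. At first it lies on a side on the liner (origin 22 mm above the bench). Two or three are present, None if absent
- bottle3: slim maroon bottle: square body 36 x 36 x 125 mm tall, neck 20 mm thick, round brass cap 24 mm in diameter from 133 to 167 mm above the underside; 130 to 210 g, centre of mass 70 mm up. Origin: centre of its underside; z runs to the cap, x and y square to the sides. At first it lies on a side on the liner (origin 22 mm above the bench). Two or three are present, None if absent
- coder: fixed hand date coder: grey base plate 14 mm thick, x from -65 to +135, y from -220 to +160 mm, with a row of three round cups along y. Origin on the bench under the middle cup, x roughly away from the robot. Behind the cups (+x) a stamp bar, up to 0.12 m high, at rest 65 mm or more from the cups' axes, rocks up to the bottles' sides (95 mm above the bench) as the lever is pulled
- cup0 (a point): centre of the inner floor of the coder's first (+y end) cup: upright round cup, 60 mm inside and 68 mm outside diameter, floor 14 mm and rim 76 mm above the bench; neighbours 115 mm apart; axes as the coder's
- cup1 (a point): centre of the inner floor of the coder's middle cup: upright round cup, 60 mm inside and 68 mm outside diameter, floor 14 mm and rim 76 mm above the bench; neighbours 115 mm apart; axes as the coder's
- cup2 (a point): centre of the inner floor of the coder's third (-y end, beside the lever) cup: upright round cup, 60 mm inside and 68 mm outside diameter, floor 14 mm and rim 76 mm above the bench; neighbours 115 mm apart; axes as the coder's
- lever (a joint): angle of the coder's sprung lever, rad: 0 at rest (leaning 0.17 rad to the coder's +x, away from the robot), grows as the grip is pulled to the coder's -x, stop at 0.75 (leaning 0.58 rad towards the robot). Its spring returns it to 0; holding it at the stop takes about 12 N at the grip
- lever_grip (a point): centre of the lever's grip: black round bar 26 mm in diameter and 75 mm long, running from 40 mm below this point to 35 mm above it along the lever; steel rod 14 mm thick below. It moves with the lever, 150 mm from the hinge
- lever_hinge (a point): the lever's hinge axis (along the coder's y) at the lever, 30 mm above the bench, 180 mm to -y and 75 mm to +x of the coder's origin
- liner: flat grey foam liner, 290 (x) x 200 (y) x 4 mm, fixed on the bench; origin at the centre of its underside. The bottles lie across it side by side about 90 mm apart, caps towards its -y edge
- carton: open carton fixed on the bench, 123 x 123 mm, 90 mm high, 5 mm walls; one partition each way, as high as the walls, makes four cells 54 mm square, centred 29.5 mm from the carton's centre along its x and y; floor 5 mm thick. Origin: centre of its underside, axes along the walls
- display_bottle: bystander: large round maroon bottle 72 mm in diameter and 185 mm tall with a cap, standing loose beyond the coder; origin at the centre of its underside
- tape: bystander: roll of clear packing tape, 110 mm in diameter, 48 mm high, lying flat beyond the coder; origin at the centre of its underside

How it is judged:
On the way, in this order (a step that is already met when the one before it is completed fails the run):
1. every bottle stands upright in a cup of the coder, let go, with the lever at rest (angle between each of bottle1, bottle2, bottle3's own z axis and vertical below 0.25 rad and ((horizontal distance between bottle1 and cup0 below 0.02 m and z of bottle1 in the frame of cup0 below 0.012 m) or (horizontal distance between bottle1 and cup1 below 0.02 m and z of bottle1 in the frame of cup1 below 0.012 m) or (horizontal distance between bottle1 and cup2 below 0.02 m and z of bottle1 in the frame of cup2 below 0.012 m)) and ((horizontal distance between bottle2 and cup0 below 0.02 m and z of bottle2 in the frame of cup0 below 0.012 m) or (horizontal distance between bottle2 and cup1 below 0.02 m and z of bottle2 in the frame of cup1 below 0.012 m) or (horizontal distance between bottle2 and cup2 below 0.02 m and z of bottle2 in the frame of cup2 below 0.012 m)) and ((horizontal distance between bottle3 and cup0 below 0.02 m and z of bottle3 in the frame of cup0 below 0.012 m) or (horizontal distance between bottle3 and cup1 below 0.02 m and z of bottle3 in the frame of cup1 below 0.012 m) or (horizontal distance between bottle3 and cup2 below 0.02 m and z of bottle3 in the frame of cup2 below 0.012 m)) and value of joint lever below 0.1 rad and contact force between the fingers and bottle1 below 0.5 N and contact force between the fingers and bottle2 below 0.5 N and contact force between the fingers and bottle3 below 0.5 N), for 0.2 s.
2. the lever is pulled to its stop with every bottle standing in its cup (angle between each of bottle1, bottle2, bottle3's own z axis and vertical below 0.25 rad and ((horizontal distance between bottle1 and cup0 below 0.02 m and z of bottle1 in the frame of cup0 below 0.012 m) or (horizontal distance between bottle1 and cup1 below 0.02 m and z of bottle1 in the frame of cup1 below 0.012 m) or (horizontal distance between bottle1 and cup2 below 0.02 m and z of bottle1 in the frame of cup2 below 0.012 m)) and ((horizontal distance between bottle2 and cup0 below 0.02 m and z of bottle2 in the frame of cup0 below 0.012 m) or (horizontal distance between bottle2 and cup1 below 0.02 m and z of bottle2 in the frame of cup1 below 0.012 m) or (horizontal distance between bottle2 and cup2 below 0.02 m and z of bottle2 in the frame of cup2 below 0.012 m)) and ((horizontal distance between bottle3 and cup0 below 0.02 m and z of bottle3 in the frame of cup0 below 0.012 m) or (horizontal distance between bottle3 and cup1 below 0.02 m and z of bottle3 in the frame of cup1 below 0.012 m) or (horizontal distance between bottle3 and cup2 below 0.02 m and z of bottle3 in the frame of cup2 below 0.012 m)) and value of joint lever above 0.69 rad), for 0.05 s.
3. the lever has sprung back, the bottles still in their cups (angle between each of bottle1, bottle2, bottle3's own z axis and vertical below 0.25 rad and ((horizontal distance between bottle1 and cup0 below 0.02 m and z of bottle1 in the frame of cup0 below 0.012 m) or (horizontal distance between bottle1 and cup1 below 0.02 m and z of bottle1 in the frame of cup1 below 0.012 m) or (horizontal distance between bottle1 and cup2 below 0.02 m and z of bottle1 in the frame of cup2 below 0.012 m)) and ((horizontal distance between bottle2 and cup0 below 0.02 m and z of bottle2 in the frame of cup0 below 0.012 m) or (horizontal distance between bottle2 and cup1 below 0.02 m and z of bottle2 in the frame of cup1 below 0.012 m) or (horizontal distance between bottle2 and cup2 below 0.02 m and z of bottle2 in the frame of cup2 below 0.012 m)) and ((horizontal distance between bottle3 and cup0 below 0.02 m and z of bottle3 in the frame of cup0 below 0.012 m) or (horizontal distance between bottle3 and cup1 below 0.02 m and z of bottle3 in the frame of cup1 below 0.012 m) or (horizontal distance between bottle3 and cup2 below 0.02 m and z of bottle3 in the frame of cup2 below 0.012 m)) and value of joint lever below 0.06 rad), for 0.1 s.
At the end, for the whole second after the job is handed in: Every bottle stands cap up (within 0.25 rad of upright) in a cell of the carton with its underside within 13 mm of the carton's floor, at rest, and the lever is back at rest (below 0.06 rad) (angle between each of bottle1, bottle2, bottle3's own z axis and vertical below 0.25 rad and z of each of bottle1, bottle2, bottle3 in the frame of carton below 0.018 m and linear speed of each of bottle1, bottle2, bottle3 below 0.05 m/s and x of bottle1 in the frame of carton between -0.06 and 0.06 m and y of bottle1 in the frame of carton between -0.06 and 0.06 m and x of bottle2 in the frame of carton between -0.06 and 0.06 m and y of bottle2 in the frame of carton between -0.06 and 0.06 m and x of bottle3 in the frame of carton between -0.06 and 0.06 m and y of bottle3 in the frame of carton between -0.06 and 0.06 m and value of joint lever below 0.06 rad); the robot touches nothing.
It fails at once if the display bottle is moved more than 30 mm or tipped over (distance of display_bottle from where it was at the start of the episode above 0.03 m or angle between display_bottle's own z axis and vertical above 0.4 rad).
It fails at once if the tape roll is moved more than 30 mm (distance of tape from where it was at the start of the episode above 0.03 m).
Of bottle1, bottle2, bottle3 only 2 to 3 are there at a start; the rules pass over those that are not, and their reading is None.
At some moment in a run one of bottle1, bottle2, bottle3 may be knocked a few centimetres aside while the robot is not near it.
It also fails if it takes over 210 s, if anything falls off the work surface, if the arm or the gripper's body presses on something with over 40 N, if the wrist force passes 120 N, or if a joint passes its speed limit or range.

ROBOT

A 7-joint arm with a two-finger parallel gripper is mounted at the origin on the work surface. World frame = base frame: x ahead of the robot, y to its left, z up, the work surface at z = 0. Lengths are in m, angles in rad, forces in N, time in s.
With the tool pointing down it reaches from about 0.35 to 0.9 m from the base axis. Payload 8.1 kg.
Tool frame: the origin (TCP) lies midway between the tips of the shut fingers; the grasp point (between the pads) lies r.hold_point_z behind it (r.hold_point_z is the distance from the TCP to the grasp point, in m); z points along the fingers, y is the direction in which the jaws open and shut (so a half turn about z gives the same grasp; the last joint's range is limited). The gripper opens to 85 mm and grips with 20 to 120 N. Pads are 22 mm wide; open, the fingers measure 114 mm over their backs; the gripper's body (76 mm by 85 mm) begins 54 mm behind the grasp point. The pads swing forward as they close: fully open they stand 13 mm farther back than shut.
Start: joints at [-1.251, 0.434, 0.025, 1.573, -0.012, 1.134, -0.075], TCP at [0.256, 0.57, 0.205] pointing down, gripper open.
Joint ranges: [-2.62, 2.62], [-0.44, 2.09], [-1.27, 1.32], [0.08, 2.57], [-1.32, 4.46], [0.12, 2], [-2.74, 2.74]. Speed limits (rad/s): [2.22, 2.22, 3.01, 3.01, 3.14, 3.14, 3.14].

INTERFACE

Orientations are given as a unit quaternion [x, y, z, w].
In Python, from station import r, cams, workorder gives the robot as it stands.
- The arm moves only by the tool drive_tool, never from a script. Its argument "targets" is a list of rows, each an object with "slide": the shift along the tool's x, y, z in cm, a list of three; "turn": the turn about the tool's z in degrees. In form: [{"slide": [dx, dy, dz], "turn": turn}, ...]. A call has 1 to 12 rows; each row shifts and turns the commanded pose from where the row before left it, along the tool's axes as they then stand; what a row does not reach is not made up. A row lasts 1/8 s, in which the tool goes at most 62.5 mm and 10.7 degrees, less where a joint would pass 70% of its speed; a pose out of reach is approached as far as the arm can. A call is refused whole if a number of a shift passes 6.25 or a number of a turn 10.7, either way. A call with a gripper value outside its range is refused whole. "claw" is the closure, from 0 (fully open) to 1 (shut), set as the call begins (left out, the last holds). The fingers move at their own pace and stop on an object; "grip_force" is the grip in N (left out, the last holds). Time passes only in rows, so rows that do not move let the fingers close. It gives the time, the measured TCP pose, the force and the opening at its end, in the units of the state.
- r.sense(): the state, without advancing time (a new reading comes with each control period).
- cams.grab_frame(name): name is "side" or "top"; returns a dict with "color" (384x512x3 uint8, blue, green, red), "range_z" (384x512 float32, m along the optical axis (not along the pixel's ray), 0 where there is no reading), "fx", "fy", "cx", "cy" (pixels), "position" and "orientation" of the camera in the world. Camera axes: x right, y down, z forward; pixel columns grow to the right and rows downward; lengths in m; the calibration is good to about 2 mm. A picture is of the moment at which its call begins.
- workorder.close_job(): hands the job in, once; it reports no verdict.
The state is a dict: "t": time; "qpos": joint angles; "joint_velocities": joint speeds; "effort": joint torques, N m; "eef_pos": TCP position; "ee_rot": TCP orientation; "wrist_force": force on the tool from outside, world axes, zero at the start; "moment": the same for the moment, N m; "finger_gap": finger opening in m.
Only numpy, scipy, OpenCV 4.12 (cv2) and the standard library are available. Lean on these libraries where they do the work, as an engineer would, in place of code of your own. Each camera call takes 0.05 s, during which the arm holds its last target.

## Working session

There is one attempt and no reset: what is moved stays moved. The work goes in short steps, Python scripts to look and compute and a tool call to move; the robot and the scene stay as the last step left them, time stands still between calls to the robot, and variables do not carry over. Pictures are saved under pics/ and viewed, and the job is handed in when it is done.

Besides the shell and the picture viewer there is one more tool, called after "Emit:" as name(argument=value, ...), one argument or row to a line, values as JSON. drive_tool: Moves the arm, as the interface text tells. Its arguments: {"type":"object","properties":{"targets":{"type":"array","items":{"type":"object","properties":{"slide":{"type":"array","items":{"type":"number"}},"turn":{"type":"number"}}}},"claw":{"type":"number"},"grip_force":{"type":"number"}},"required":["targets"]}

```bash
ls -la; mkdir -p pics
cat > h.py <<'E'
import numpy as np, cv2, json
from scipy.spatial.transform import Rotation as R
def look(names=("top","side"),tag="a"):
    from station import r,cams
    out={}
    for n in names:
        f=cams.grab_frame(n); out[n]=f
        cv2.imwrite(f"pics/{tag}_{n}.png",f["color"])
        np.savez(f"pics/{tag}_{n}.npz",**f)
    return out
def load(tag,n): return dict(np.load(f"pics/{tag}_{n}.npz"))
def pt(f,u,v,z=None):
    if z is None: z=float(f["range_z"][int(v),int(u)])
    p=np.array([(u-f["cx"])/f["fx"]*z,(v-f["cy"])/f["fy"]*z,z])
    return R.from_quat(f["orientation"]).apply(p)+f["position"]
def cloud(f):
    z=f["range_z"];v,u=np.mgrid[:z.shape[0],:z.shape[1]]
    p=np.stack([(u-f["cx"])/f["fx"]*z,(v-f["cy"])/f["fy"]*z,z],-1)
    q=R.from_quat(f["orientation"]).apply(p.reshape(-1,3))+f["position"]
    q[z.reshape(-1)==0]=np.nan
    return q.reshape(p.shape)
E
python3 - <<'E'
from h import *
from station import r
o=look(tag="a")
print(r.sense(), r.hold_point_z)
for n in o: print(n,o[n]["position"],o[n]["orientation"],o[n]["fx"])
E
```

```text
total 12
drwxr-xr-x  3 agent agent 4096 Dec  7 09:27 .
drwxr-xr-x 23 root  root  4096 Dec  7 09:27 ..
drwxr-xr-x  2 agent agent 4096 Dec  7 09:27 pics
{'t': 0.1, 'qpos': array([-1.2506438 ,  0.43515858,  0.02495698,  1.57401152, -0.01159804,
        1.13398478, -0.07507719]), 'joint_velocities': array([-0.00077783, -0.00099637, -0.00183572, -0.00178684, -0.00076607,
        0.00303364, -0.00078741]), 'effort': array([ 3.12108241e-03, -6.71755385e+01,  1.02804344e+00, -3.16901135e+01,
        1.57398713e-02,  7.31548193e-03, -5.99762006e-05]), 'eef_pos': array([0.25626195, 0.56951129, 0.2039989 ]), 'ee_rot': array([ 2.09820713e-01,  9.77739621e-01, -7.03256421e-04, -8.74886829e-05]), 'wrist_force': array([-0.30056645, -0.08029693, -0.6694715 ]), 'moment': array([ 0.01018532, -0.00148901, -0.03819605]), 'finger_gap': 0.08562263866509733} 0.0187
top [0.42172966 0.02438594 1.39305036] [-0.69512876  0.71592827 -0.03972186  0.05162256] 385.27264757667615
side [ 0.07406124 -0.5025963   0.85719054] [ 0.8490594  -0.35920485  0.14312603 -0.3599791 ] 362.5521159695902
```

View pics/a_top.png

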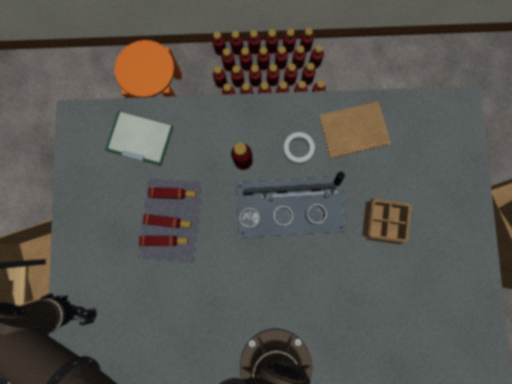

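View pics/a_side.png

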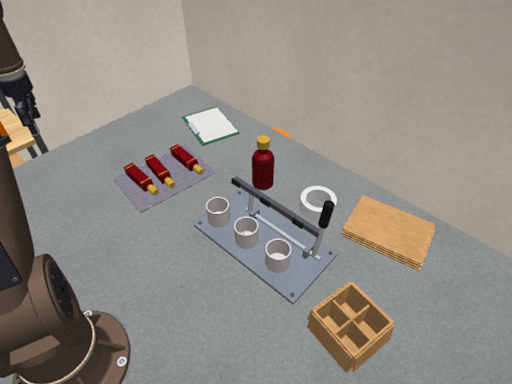

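The top view shows three bottles at left, around (172,193), (166,222) and (163,241), with caps to the right. The coder is in the centre, its lever at (338,180), and the carton is at (388,221). I'll measure these next.

```bash
cat >> h.py <<'E'
def bottles(f,show=True):
    c=cloud(f); hsv=cv2.cvtColor(f["color"],cv2.COLOR_BGR2HSV)
    H,S,V=cv2.split(hsv)
    ok=(c[...,0]<0.8)&(c[...,0]>0.2)&(c[...,2]<0.25)
    br=((H>12)&(H<35)&(S>110)&(V>70)&ok).astype(np.uint8)
    ma=(((H<10)|(H>165))&(S>110)&(V>25)&ok).astype(np.uint8)
    for nm,m in (("maroon",ma),("brass",br)):
        n,l,st,ce=cv2.connectedComponentsWithStats(m)
        for i in range(1,n):
            if st[i,4]<15: continue
            p=c[l==i]; p=p[~np.isnan(p[:,0])]
            print(nm,st[i,4],ce[i].round(1),"med",np.median(p,0).round(4),"min",p.min(0).round(3),"max",p.max(0).round(3))
E
python3 - <<'E'
from h import *
for n in("top","side"):
    f=load("a",n); print(n); bottles(f)
    cv2.imwrite(f"pics/a_{n}_z.png", cv2.resize(f["color"][140:280,120:430] if n=="top" else f["color"][120:380,100:410],None,fx=2.5,fy=2.2,interpolation=cv2.INTER_CUBIC))
E
```

```text
top
maroon 158 [242.  156.5] med [0.7059 0.0884 0.1278] min [0.689 0.064 0.11 ] max [0.743 0.125 0.137]
maroon 330 [166.1 192.6] med [0.6051 0.3686 0.0407] min [0.588 0.306 0.023] max [0.624 0.43  0.05 ]
maroon 323 [161.4 220.7] med [0.5055 0.3855 0.041 ] min [0.485 0.324 0.028] max [0.527 0.45  0.05 ]
maroon 357 [157.9 240.5] med [0.4367 0.3969 0.0409] min [0.42  0.334 0.014] max [0.454 0.462 0.051]
brass 939 [354.  141.9] med [ 0.7714 -0.304   0.0309] min [ 0.725 -0.433  0.019] max [ 0.8   -0.209  0.039]
brass 123 [239.9 148.6] med [0.7213 0.094  0.1858] min [0.704 0.075 0.126] max [0.74  0.118 0.193]
brass 354 [502.5 194.7] med [ 0.61   -1.0954 -0.417 ] min [ 0.547 -1.159 -0.466] max [ 0.671 -1.05  -0.397]
brass 57 [189.6 193.5] med [0.6008 0.2852 0.0335] min [0.591 0.269 0.026] max [0.61  0.304 0.041]
brass 1083 [386.  221.7] med [ 0.4781 -0.3961  0.0516] min [ 0.408 -0.466 -0.002] max [ 0.552 -0.324  0.099]
brass 111 [506.5 224.4] med [ 0.4671 -1.1007 -0.4183] min [ 0.407 -1.121 -0.43 ] max [ 0.534 -1.073 -0.405]
brass 56 [184.6 223.6] med [0.4928 0.3054 0.0333] min [0.485 0.286
[... 772 characters left out ...]
42.3] med [0.7141 0.0886 0.1832] min [0.701 0.073 0.157] max [0.741 0.113 0.189]
brass 250 [ 18.1 153.5] med [ 0.2446  1.3419 -0.3189] min [ 0.204  1.238 -0.425] max [ 0.333  1.555 -0.199]
brass 68 [197.6 168.6] med [0.5967 0.2809 0.0301] min [0.587 0.266 0.013] max [0.615 0.308 0.037]
brass 75 [169.  181.8] med [0.4899 0.3003 0.0314] min [0.481 0.283 0.017] max [0.511 0.328 0.038]
brass 76 [152.2 189. ] med [0.4325 0.3122 0.0311] min [0.424 0.297 0.013] max [0.449 0.341 0.037]
brass 1861 [381.4 240.8] med [ 0.7609 -0.3203  0.0298] min [ 0.717 -0.441  0.002] max [ 0.8   -0.208  0.037]
brass 4596 [350.1 326. ] med [ 0.4789 -0.4033  0.0626] min [ 0.401 -0.478  0.001] max [ 0.555 -0.318  0.095]
```

View pics/a_top_z.png

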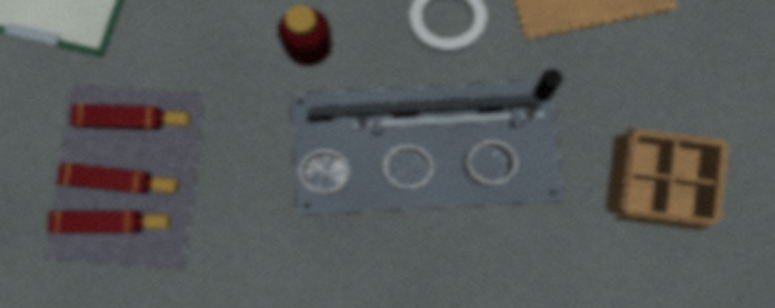

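View pics/a_side_z.png

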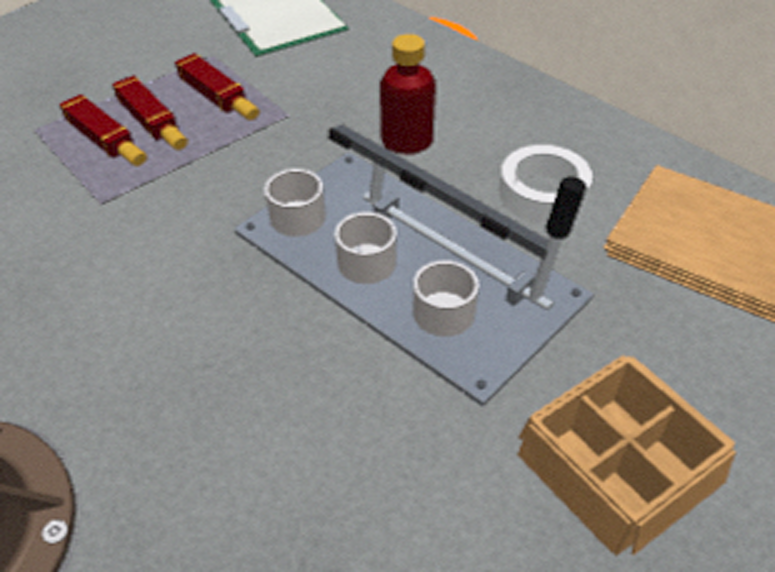

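Run:
```python
from h import *
from scipy.optimize import least_squares
for n in("top","side"):
    f=load("a",n); c=cloud(f); x,y,z=c[...,0],c[...,1],c[...,2]
    b=(abs(x-0.3)<.05)&(abs(y)<.15); print(n,"bench z",np.nanmedian(z[b]))
    m=(z>0.068)&(z<0.084)&(x>0.38)&(x<0.6)&(abs(y)<0.25)
    p=c[m]
    # cups: cluster
    mm=m.astype(np.uint8); mm=cv2.dilate(mm,np.ones((3,3)))
    k,l,st,ce=cv2.connectedComponentsWithStats(mm)
    for i in range(1,k):
        q=c[(l==i)&m]
        if len(q)<25: continue
        s=least_squares(lambda a:np.hypot(q[:,0]-a[0],q[:,1]-a[1])-0.032,[*q[:,:2].mean(0)],loss="soft_l1",f_scale=.003)
        print(" comp",len(q),ce[i].round(1),"fit",s.x.round(4),"rms",np.sqrt(np.mean(s.fun**2)).round(4),"z",np.median(q[:,2]).round(4))
    m=(z>0.082)&(z<0.1)&(x>0.38)&(x<0.58)&(y<-.3)&(y>-.5)
    q=c[m]; 
    rc=cv2.minAreaRect((q[:,:2]*1000).astype(np.float32)); print(" carton",rc,len(q),np.median(q[:,2]))
    # lever black
    g=(f["color"].max(-1)<45)&(z>0.13)&(z<0.25)&(x>.4)&(x<.75)&(y<-.05)&(y>-.3)
    q=c[g]; print(" grip",len(q),q.mean(0).round(4) if len(q) else "",q.min(0).round(3),q.max(0).round(3))
    m=(z>0.1)&(z<0.135)&(x>.5)&(x<.65)&(abs(y)<.25); q=c[m]; 
    if len(q): 
        rc=cv2.minAreaRect((q[:,:2]*1000).astype(np.float32)); print(" bar",rc,q.min(0).round(3),q.max(0).round(3))
    # tape, baseplate
    m=(z>0.008)&(z<0.02)&(x>.38)&(x<.66)&(y<.25)&(y>-.28); q=c[m]
    rc=cv2.minAreaRect((q[:,:2]*1000).astype(np.float32)); print(" plate",rc)
    m=(z>0.04)&(z<0.056)&(x>.62)&(y<.0)&(y>-.2); q=c[m]; print(" tape",q.min(0),q.max(0))
```

```text
top bench z 0.0007045146363028332
 comp 76 [316.5 213.1] fit [ 0.514  -0.1559] rms 0.0013 z 0.0765
 comp 67 [283.1 215.4] fit [ 0.5102 -0.0412] rms 0.0011 z 0.0766
 comp 76 [249.5 217.3] fit [0.5069 0.0731] rms 0.0012 z 0.0762
 carton ((483.1019592285156, -398.157470703125), (134.60385131835938, 133.23687744140625), 80.18976593017578) 459 0.08901886837542139
 grip 90 [ 0.6125 -0.2139  0.1934] [ 0.599 -0.225  0.146] [ 0.63  -0.205  0.22 ]
 bar ((597.48046875, -64.77947998046875), (23.238750457763672, 313.4398193359375), 1.8395013809204102) [ 0.582 -0.222  0.1  ] [0.612 0.092 0.127]
 plate ((518.1527099609375, -14.004852294921875), (530.9024658203125, 273.3481750488281), 89.04749298095703)
 tape [ 0.70028041 -0.16304497  0.04003821] [ 0.80934673 -0.05497429  0.0558915 ]
side bench z 0.0006891501252276333
 comp 149 [217.2 206. ] fit [0.5055 0.0726] rms 0.0015 z 0.0745
 comp 165 [246.  226.8] fit [ 0.509  -0.0422] rms 0.0015 z 0.0749
 comp 178 [278.2 249.9] fit [ 0.5125 -0.1571] rms 0.0014 z 0.0748
 comp 25 [316.8 244.7] fit [ 0.6238 -0.2124] rms 0.0019 z 0.0751
 carton ((482.0575256347656, -398.9925537109375), (133.19459533691406, 135.16021728515625), 79.9239273071289) 1194 0.08906159442314376
 grip 249 [ 0.6083 -0.2201  0.1859] [ 0.596 -0.231  0.145] [ 0.63  -0.206  0.215]
 bar ((596.4625244140625, -66.22923278808594), (24.595712661743164, 318.44000244140625), 2.193025588989258) [ 0.579 -0.225  0.1  ] [0.612 0.093 0.135]
 plate ((545.3338623046875, -70.40621948242188), (201.31649780273438, 381.2889099121094), 1.6560016870498657)
 tape [ 0.69886219 -0.19825769  0.0400156 ] [ 1.62534369e+00 -5.69984728e-04  5.59808923e-02]
```

The two views agree to about 1.5 mm: cups at (0.506,0.073), (0.510,-0.042), (0.513,-0.157) with rims at 0.076, and carton at (0.4826,-0.3985). First I'll turn the tool so its x lies along the bottles.

Emit:
drive_tool(
  targets=[
    {"slide":[0,0,0],"turn":9.5},
    {"slide":[0,0,0],"turn":9.5},
    {"slide":[0,0,0],"turn":9.5},
    {"slide":[0,0,0],"turn":9.5},
    {"slide":[0,0,0],"turn":9.5},
    {"slide":[0,0,0],"turn":9.5},
    {"slide":[0,0,0],"turn":9.5},
    {"slide":[0,0,0],"turn":0},
  ],
  claw=0.5,
  grip_force=20,
)

```text
t: 1.1
eef_pos: [0.2562, 0.5698, 0.2043]
ee_rot: [0.711, 0.703, -0.0, 0.0]
wrist_force: [0.3, 0.8, -0.3]
finger_gap: 0.043
```

Emit:
drive_tool(
  targets=[
    {"slide":[-4.3,3.03,0],"turn":0},
    {"slide":[-4.3,3.03,0],"turn":0},
    {"slide":[-4.3,3.03,0],"turn":0},
    {"slide":[-4.3,3.03,0],"turn":0},
    {"slide":[-4.3,3.03,0],"turn":0},
    {"slide":[-4.3,3.03,0],"turn":0},
    {"slide":[0,0,5],"turn":0},
    {"slide":[0,0,5],"turn":0},
    {"slide":[0,0,0],"turn":0},
    {"slide":[0,0,0],"turn":0},
  ],
)

```text
t: 2.35
eef_pos: [0.4357, 0.3102, 0.1061]
ee_rot: [0.711, 0.703, 0.001, 0.0]
wrist_force: [-0.6, 0.3, 0.1]
finger_gap: 0.0428
```

Run:
```python
from h import *
from station import r
o=look(tag="b"); print(r.sense()["eef_pos"])
for n in("top","side"):
    f=o[n]; print(n); bottles(f)
s=o["side"]["color"][90:240,80:280]; t=o["top"]["color"][150:280,110:250]
cv2.imwrite("pics/b_z.png",np.vstack([cv2.resize(s,(560,420)),cv2.resize(t,(560,520))])[:].copy()[::1][:,:])
cv2.imwrite("pics/b_s.png",cv2.resize(s,(800,600),interpolation=cv2.INTER_CUBIC))
```

```text
[0.43618453 0.31071853 0.10677874]
top
maroon 164 [242.  156.7] med [0.705  0.0884 0.1271] min [0.689 0.064 0.099] max [0.744 0.125 0.139]
maroon 331 [165.8 192.6] med [0.6047 0.3688 0.0409] min [0.588 0.306 0.023] max [0.624 0.431 0.052]
maroon 63 [161.7 219.3] med [0.5116 0.3831 0.0411] min [0.494 0.319 0.036] max [0.523 0.404 0.236]
maroon 35 [176.8 221.2] med [0.4996 0.3273 0.0406] min [0.482 0.295 0.025] max [0.514 0.336 0.236]
brass 925 [353.8 141.9] med [ 0.7714 -0.3035  0.031 ] min [ 0.723 -0.43   0.022] max [ 0.8   -0.209  0.039]
brass 125 [239.9 148.7] med [0.7204 0.0942 0.1852] min [0.703 0.075 0.127] max [0.743 0.117 0.193]
brass 357 [502.5 194.7] med [ 0.6085 -1.0934 -0.4175] min [ 0.547 -1.164 -0.485] max [ 0.672 -1.043 -0.385]
brass 58 [189.7 193.4] med [0.6012 0.286  0.0328] min [0.591 0.268 0.025] max [0.61  0.304 0.037]
brass 1119 [386.2 221.7] med [ 0.478  -0.3962  0.0572] min [ 0.408 -0.466 -0.002] max [ 0.552 -0.324  0.096]
brass 121 [506.2 223.8] med [ 0.4716 -1.0994 -0.418 ] min [ 0.407 -1.122 -0.431] max [ 0.538 -1.067 -0.403]
brass 54 [184.6 223.6] med [0.492
[... 697 characters left out ...]
142.3] med [0.7141 0.0877 0.1834] min [0.701 0.074 0.157] max [0.742 0.112 0.189]
brass 20 [ 32.6 141.8] med [ 0.322   1.2492 -0.2135] min [ 0.31   1.242 -0.227] max [ 0.333  1.261 -0.202]
brass 66 [197.5 168.6] med [0.597  0.2821 0.0313] min [0.587 0.265 0.008] max [0.616 0.313 0.037]
brass 76 [169.1 181.8] med [0.4905 0.2981 0.0303] min [0.48  0.284 0.013] max [0.511 0.328 0.037]
brass 76 [152.3 189.1] med [0.4322 0.3102 0.0309] min [0.423 0.295 0.012] max [0.449 0.343 0.038]
brass 1874 [381.3 240.7] med [ 0.7609 -0.3203  0.0298] min [ 0.719 -0.441  0.002] max [ 0.8   -0.207  0.036]
brass 4607 [350.  325.9] med [ 0.479  -0.4032  0.0625] min [ 0.401 -0.478  0.001] max [ 0.555 -0.309  0.095]
```

View pics/b_s.png

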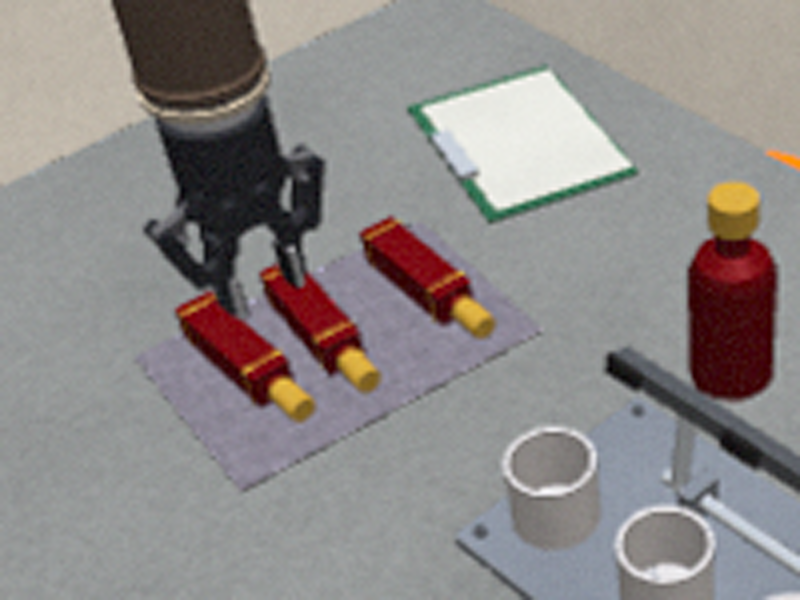

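The open jaws straddle the nearest cap, seen at (291,400) in the crop. Next I descend and grip lightly.

Emit:
drive_tool(
  targets=[
    {"slide":[0,-0.1,4.5],"turn":0},
    {"slide":[0,0,3.5],"turn":0},
    {"slide":[0,0,1.9],"turn":0},
    {"slide":[0,0,0],"turn":0},
    {"slide":[0,0,0],"turn":0},
  ],
)

```text
t: 3.08
eef_pos: [0.435, 0.3106, 0.0073]
ee_rot: [0.711, 0.703, 0.001, 0.0]
wrist_force: [0.4, -0.3, -0.1]
finger_gap: 0.0425
```

Emit:
drive_tool(
  targets=[
    {"slide":[0,0,0],"turn":0},
    {"slide":[0,0,0],"turn":0},
    {"slide":[0,0,0],"turn":0},
    {"slide":[0,0,0],"turn":0},
    {"slide":[0,0,0],"turn":0},
  ],
  claw=1,
  grip_force=20,
)

```text
t: 3.7
eef_pos: [0.4344, 0.3095, 0.0059]
ee_rot: [0.712, 0.702, 0.0, 0.0]
wrist_force: [1.1, -1.5, 5.1]
finger_gap: 0.0003
```

Run:
```python
from h import *
from station import r
o=look(tag="c"); print(r.sense()["eef_pos"])
for n in("top","side"):
    f=o[n]; print(n); bottles(f)
s=o["side"]["color"][110:230,100:260]
cv2.imwrite("pics/c_s.png",cv2.resize(s,(800,600),interpolation=cv2.INTER_CUBIC))
```

```text
[0.4343014  0.30947331 0.0058076 ]
top
maroon 164 [241.8 156.8] med [0.7056 0.091  0.1271] min [0.688 0.064 0.053] max [0.74  0.126 0.137]
maroon 328 [166.  192.6] med [0.605  0.3692 0.0404] min [0.588 0.306 0.015] max [0.624 0.431 0.05 ]
maroon 77 [148.9 218.3] med [0.5162 0.4293 0.0418] min [0.499 0.401 0.034] max [0.528 0.45  0.048]
maroon 68 [172.2 220.4] med [0.507  0.3474 0.0409] min [0.486 0.318 0.021] max [0.518 0.372 0.122]
brass 936 [353.8 141.9] med [ 0.7712 -0.3032  0.0308] min [ 0.725 -0.432  0.023] max [ 0.8   -0.207  0.041]
brass 125 [239.8 148.8] med [0.7202 0.0942 0.185 ] min [0.704 0.075 0.12 ] max [0.74  0.121 0.193]
brass 364 [502.5 194.8] med [ 0.6081 -1.0949 -0.4172] min [ 0.546 -1.168 -0.48 ] max [ 0.673 -1.052 -0.396]
brass 55 [189.7 193.5] med [0.6007 0.285  0.0333] min [0.59  0.27  0.026] max [0.61  0.304 0.041]
brass 1117 [386.2 221.7] med [ 0.4786 -0.3966  0.0546] min [ 0.408 -0.466 -0.002] max [ 0.551 -0.324  0.098]
brass 119 [506.3 224. ] med [ 0.4715 -1.098  -0.4168] min [ 0.407 -1.119 -0.437] max [ 0.538 -1.068 -0.405]
brass 47 [185.3 223.5] med [0.492
[... 688 characters left out ...]
 [143.1 186.1] med [0.4192 0.3409 0.0274] min [0.386 0.296 0.015] max [0.429 0.387 0.104]
brass 153 [262.8 142.3] med [0.7149 0.088  0.183 ] min [0.702 0.074 0.159] max [0.741 0.114 0.189]
brass 69 [197.6 168.6] med [0.597  0.2806 0.0291] min [0.587 0.265 0.011] max [0.615 0.31  0.037]
brass 76 [169.1 181.8] med [0.4896 0.2994 0.03  ] min [0.48  0.282 0.014] max [0.513 0.331 0.038]
brass 49 [152.7 191.4] med [0.4275 0.3012 0.0264] min [0.422 0.293 0.013] max [0.442 0.338 0.044]
brass 1873 [381.4 240.8] med [ 0.7609 -0.321   0.0297] min [ 0.718 -0.441  0.002] max [ 0.8   -0.207  0.036]
brass 4616 [350.1 325.9] med [ 0.4789 -0.4033  0.0627] min [ 0.401 -0.478  0.001] max [ 0.555 -0.318  0.094]
```

View pics/c_s.png

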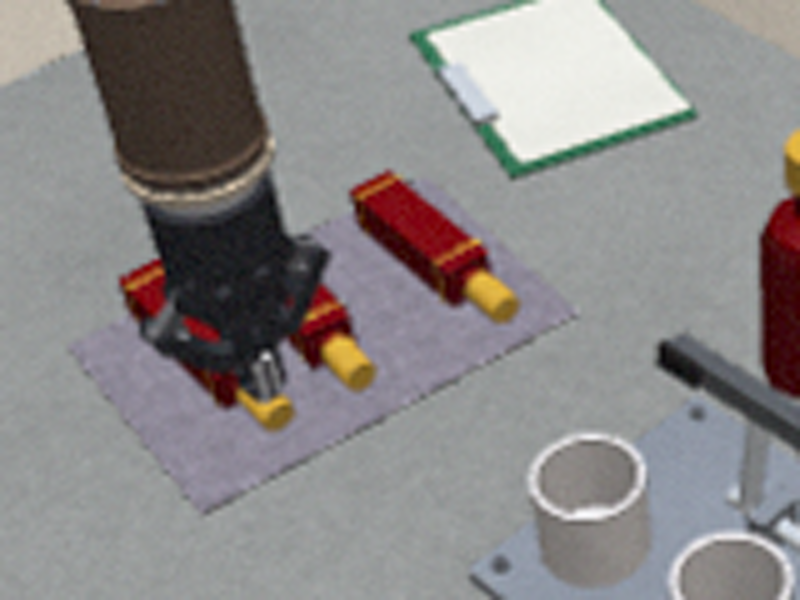

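```bash
cat >> h.py <<'E'
def proj(f,p):
    q=R.from_quat(f["orientation"]).inv().apply(np.array(p)-f["position"])
    return np.array([q[0]/q[2]*f["fx"]+f["cx"],q[1]/q[2]*f["fy"]+f["cy"]])
E
python3 - <<'E'
from h import *
f=load("c","side")
for p in [(.4343,.3095,.0058),(.4343,.3095,.0245),(.4343,.3095,.08),(.435,.310,.022)]:
    q=proj(f,p); print(p,q,((q-[100,110])*5).round())
b=load("b","side"); s=np.hstack([cv2.resize(x["color"][150:210,120:180],(400,400),interpolation=cv2.INTER_NEAREST) for x in (b,f)])
cv2.imwrite("pics/c_cmp.png",s)
E
```

```text
(0.4343, 0.3095, 0.0058) [154.66726624 194.38892596] [273. 422.]
(0.4343, 0.3095, 0.0245) [153.5153185  190.38640403] [268. 402.]
(0.4343, 0.3095, 0.08) [149.94036459 177.96497994] [250. 340.]
(0.435, 0.31, 0.022) [153.76162186 190.73982851] [269. 404.]
```

View pics/c_cmp.png

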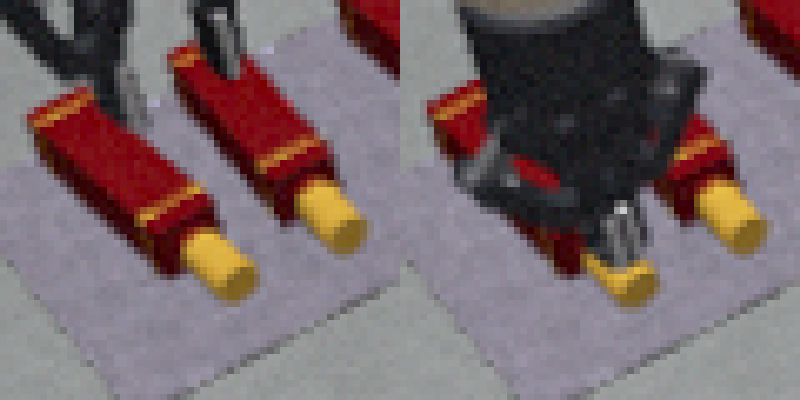

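Run:
```python
from h import *
f=load("c","side"); 
for v in range(180,197):
    print(v,[tuple((pt(f,u,v)*1000).round().astype(int)) for u in (151,153,155)], f["color"][v,153])
f=load("c","top"); c=cloud(f)
u,v=proj(f,(.4343,.3095,.03)); print(u,v)
```

```text
180 [(np.int64(432), np.int64(300), np.int64(79)), (np.int64(436), np.int64(296), np.int64(78)), (np.int64(443), np.int64(297), np.int64(73))] [124 122 122]
181 [(np.int64(429), np.int64(296), np.int64(79)), (np.int64(437), np.int64(300), np.int64(72)), (np.int64(445), np.int64(303), np.int64(63))] [204 202 202]
182 [(np.int64(428), np.int64(296), np.int64(76)), (np.int64(436), np.int64(299), np.int64(69)), (np.int64(443), np.int64(301), np.int64(62))] [83 80 82]
183 [(np.int64(429), np.int64(299), np.int64(69)), (np.int64(434), np.int64(298), np.int64(66)), (np.int64(442), np.int64(301), np.int64(58))] [64 63 65]
184 [(np.int64(428), np.int64(301), np.int64(64)), (np.int64(434), np.int64(298), np.int64(62)), (np.int64(439), np.int64(296), np.int64(59))] [64 60 62]
185 [(np.int64(427), np.int64(300), np.int64(60)), (np.int64(434), np.int64(301), np.int64(55)), (np.int64(440), np.int64(299), np.int64(52))] [74 68 72]
186 [(np.int64(427), np.int64(301), np.int64(55)), (np.int64(432), np.int64(299), np.int64(54)), (np.int64(439), np.int64(299), np.int64(48))] [84 83 84]
187 [(np.int64(4
[... 885 characters left out ...]
int64(297), np.int64(27))] [ 61 156 198]
193 [(np.int64(423), np.int64(307), np.int64(23)), (np.int64(425), np.int64(298), np.int64(28)), (np.int64(431), np.int64(298), np.int64(23))] [ 50 131 166]
194 [(np.int64(428), np.int64(322), np.int64(3)), (np.int64(425), np.int64(300), np.int64(21)), (np.int64(431), np.int64(298), np.int64(18))] [ 32 101 132]
195 [(np.int64(426), np.int64(320), np.int64(2)), (np.int64(424), np.int64(300), np.int64(17)), (np.int64(430), np.int64(300), np.int64(13))] [ 61  99 121]
196 [(np.int64(422), np.int64(312), np.int64(6)), (np.int64(426), np.int64(307), np.int64(6)), (np.int64(428), np.int64(296), np.int64(13))] [128 126 137]
183.5042872454672 240.5021638601283
```

Run:
```python
from h import *
for tag,t in (("a",(.2563,.5695,.204)),("b",(.436,.3105,.1065)),("c",(.4343,.3095,.0058))):
  for n in("top","side"):
    f=load(tag,n); c=cloud(f)
    m=(np.hypot(c[...,0]-t[0],c[...,1]-t[1])<.075)&(c[...,2]>max(t[2]-.06,.05))&(c[...,2]<t[2]+.2)
    q=c[m]; g=f["color"].max(-1)[m]<140
    q=q[g]
    if len(q)>5:
      i=np.argsort(q[:,2])[:12]; print(tag,n,len(q),(q[i]*1000).round().astype(int).tolist())
```

```text
a top 694 [[274, 610, 240], [278, 606, 248], [248, 525, 249], [243, 521, 251], [281, 604, 251], [276, 607, 252], [245, 518, 252], [284, 604, 253], [246, 520, 254], [285, 606, 254], [279, 606, 254], [285, 617, 255]]
a side 1175 [[232, 531, 243], [233, 526, 245], [267, 614, 245], [271, 609, 245], [243, 521, 246], [269, 611, 246], [229, 528, 246], [283, 609, 247], [227, 529, 247], [279, 605, 247], [277, 607, 247], [239, 522, 247]]
b top 216 [[403, 303, 146], [407, 302, 149], [458, 299, 150], [470, 302, 151], [410, 298, 152], [461, 298, 152], [467, 302, 153], [413, 298, 155], [410, 299, 166], [457, 298, 167], [464, 298, 167], [413, 298, 168]]
b side 1254 [[409, 309, 135], [459, 314, 136], [461, 301, 138], [457, 305, 139], [458, 316, 140], [458, 322, 140], [410, 299, 140], [414, 299, 141], [458, 305, 142], [457, 298, 143], [407, 298, 143], [411, 299, 143]]
c top 134 [[405, 297, 82], [466, 297, 83], [462, 296, 86], [409, 296, 89], [476, 298, 94], [399, 298, 94], [392, 298, 95], [402, 298, 95], [406, 297, 96], [396, 297, 97], [479, 297, 98], [465, 296, 101]]
c side 939 [[424, 299, 50], [426, 303, 50], [445, 302, 50], [435, 299, 51], [440, 299, 52], [421, 311, 53], [432, 299, 54], [421, 316, 54], [434, 301, 55], [422, 300, 55], [427, 301, 55], [445, 301, 56]]
```

The fingers shut on top of the cap: the tips sit at z≈0.038 while the reported TCP is 0.006. The reported z looks about 2–3 cm low against the fingertips. I'll raise and measure that offset with the fingers shut.

Emit:
drive_tool(
  targets=[
    {"slide":[0,0,-4],"turn":0},
    {"slide":[0,0,-6],"turn":0},
    {"slide":[-6,0,0],"turn":0},
    {"slide":[-4,0,0],"turn":0},
    {"slide":[0,0,0],"turn":0},
    {"slide":[0,0,0],"turn":0},
    {"slide":[0,0,0],"turn":0},
  ],
)

```text
t: 4.68
eef_pos: [0.4325, 0.211, 0.1055]
ee_rot: [0.711, 0.703, -0.0, -0.0]
wrist_force: [-0.5, -1.1, 0.3]
finger_gap: -0.0001
```

Run:
```python
from h import *
from station import r
o=look(tag="d"); s=r.sense(); print(s["eef_pos"],s["wrist_force"],s["finger_gap"])
f=o["side"]; t=s["eef_pos"]
for dz in (0,.02,.04,.1): print(dz,proj(f,t+[0,0,dz]).round(1))
u,v=proj(f,t).astype(int)
for k in range(v-14,v+3): print(k,[tuple((pt(f,uu,k)*1000).round().astype(int).tolist()) for uu in (u-2,u-1,u,u+1)],f["color"][k,u])
x0,y0=u-40,v-40
cv2.imwrite("pics/d_s.png",cv2.resize(f["color"][y0:y0+60,x0:x0+80],(800,600),interpolation=cv2.INTER_NEAREST)); print(x0,y0)
bottles(o["top"])
```

```text
[0.43255531 0.21069966 0.10548418] [-0.03526176 -0.11852054  0.53599918] -0.0002074776489028887
0 [166.8 187.9]
0.02 [165.6 183. ]
0.04 [164.4 178. ]
0.1 [160.4 162.2]
173 [(429, 198, 175), (435, 204, 168), (437, 201, 168), (439, 201, 167)] [151 147 150]
174 [(430, 202, 169), (433, 202, 167), (435, 200, 166), (437, 199, 166)] [96 94 94]
175 [(429, 202, 165), (431, 200, 165), (434, 200, 163), (437, 199, 162)] [89 89 86]
176 [(427, 199, 164), (430, 198, 164), (434, 201, 158), (437, 200, 157)] [85 85 85]
177 [(427, 201, 159), (428, 197, 161), (433, 199, 157), (435, 198, 156)] [65 64 61]
178 [(426, 201, 156), (428, 198, 156), (432, 201, 152), (435, 200, 150)] [57 55 54]
179 [(426, 201, 153), (428, 200, 151), (431, 200, 150), (435, 201, 146)] [63 63 63]
180 [(426, 203, 147), (426, 197, 151), (431, 200, 146), (434, 201, 143)] [73 72 72]
181 [(425, 203, 144), (426, 199, 146), (430, 201, 141), (433, 200, 141)] [102  93  94]
182 [(424, 202, 141), (426, 199, 142), (429, 201, 139), (432, 200, 137)] [ 89  96 106]
183 [(486, 329, 9), (425, 200, 138), (429, 201, 135), (483, 302, 29)] [ 55 108 135]
[... 922 characters left out ...]
0.3037  0.0311] min [ 0.724 -0.431  0.021] max [ 0.8   -0.206  0.041]
brass 124 [240.  148.7] med [0.7204 0.094  0.1856] min [0.703 0.075 0.127] max [0.74  0.118 0.19 ]
brass 361 [502.5 194.7] med [ 0.6085 -1.0947 -0.4172] min [ 0.547 -1.169 -0.472] max [ 0.673 -1.05  -0.395]
brass 55 [189.6 193.5] med [0.5987 0.2856 0.0331] min [0.591 0.27  0.026] max [0.61  0.303 0.041]
brass 1114 [386.3 221.7] med [ 0.4785 -0.3968  0.0508] min [ 0.408 -0.465 -0.003] max [ 0.549 -0.323  0.098]
brass 117 [506.3 224.1] med [ 0.4714 -1.099  -0.4185] min [ 0.407 -1.12  -0.433] max [ 0.538 -1.07  -0.403]
brass 1119 [ 36.3 260.5] med [ 0.3761  1.281  -0.7418] min [ 0.201  1.215 -0.76 ] max [ 0.504  1.392 -0.547]
```

View pics/d_s.png

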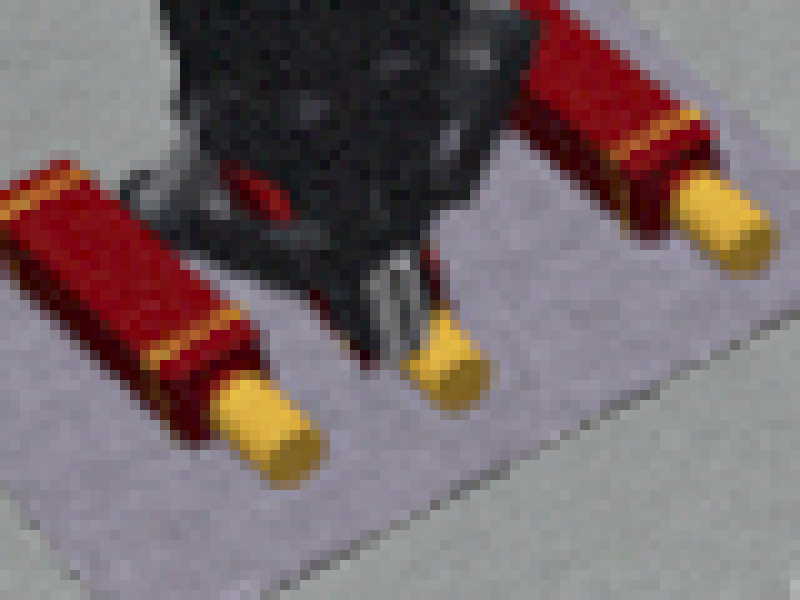

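Shut fingertips sit at z≈0.134 with the reported TCP at 0.1055. The real tips are therefore about 28 mm above the reported TCP, which fits all the earlier frames. I'll correct for that and retry, watching the wrist force.

Emit:
drive_tool(
  targets=[
    {"slide":[5,0.1,0],"turn":0},
    {"slide":[5,0.1,0],"turn":0},
    {"slide":[0,0,3.5],"turn":0},
    {"slide":[0,0,5],"turn":0},
    {"slide":[0,0,2],"turn":0},
    {"slide":[0,0,1.1],"turn":0},
    {"slide":[0,0,0],"turn":0},
    {"slide":[0,0,0],"turn":0},
  ],
  claw=0.5,
)

```text
t: 5.78
eef_pos: [0.4366, 0.3102, -0.0094]
ee_rot: [0.712, 0.703, 0.001, 0.0]
wrist_force: [0.3, 0.3, -0.1]
finger_gap: 0.0425
```

Emit:
drive_tool(
  targets=[
    {"slide":[0,-0.1,0.6],"turn":0},
    {"slide":[0,0,0.5],"turn":0},
    {"slide":[0,0,0],"turn":0},
  ],
)

```text
t: 6.15
eef_pos: [0.4347, 0.3095, -0.0216]
ee_rot: [0.712, 0.703, -0.0, -0.0]
wrist_force: [-0.1, 0.1, 0.2]
finger_gap: 0.0426
```

Emit:
drive_tool(
  targets=[
    {"slide":[0,0,0],"turn":0},
    {"slide":[0,0,0],"turn":0},
    {"slide":[0,0,0],"turn":0},
    {"slide":[0,0,0],"turn":0},
  ],
  claw=1,
  grip_force=20,
)

```text
t: 6.65
eef_pos: [0.4351, 0.3097, -0.0212]
ee_rot: [0.712, 0.703, 0.0, 0.0]
wrist_force: [0.1, -1.2, 1.6]
finger_gap: 0.0235
```

Emit:
drive_tool(
  targets=[
    {"slide":[0.4,0,-1.9],"turn":0},
    {"slide":[0.6,0,-1.9],"turn":0},
    {"slide":[0.9,0,-1.8],"turn":0},
    {"slide":[1.0,0,-1.7],"turn":0},
    {"slide":[0,0,0],"turn":0},
  ],
)

```text
t: 7.28
eef_pos: [0.4357, 0.34, 0.0525]
ee_rot: [0.711, 0.703, 0.001, -0.0]
wrist_force: [0.5, -0.1, -1.5]
finger_gap: 0.0232
```

Run:
```python
from h import *
from station import r
o=look(tag="e"); s=r.sense(); print(s["eef_pos"],s["wrist_force"],s["finger_gap"])
f=o["side"]
cv2.imwrite("pics/e_s.png",cv2.resize(f["color"][110:230,80:240],(800,600),interpolation=cv2.INTER_CUBIC))
```

```text
[0.43491965 0.33811364 0.05111792] [ 0.56744187 -0.10009421 -1.45414198] 0.02302933039343717
```

View pics/e_s.png

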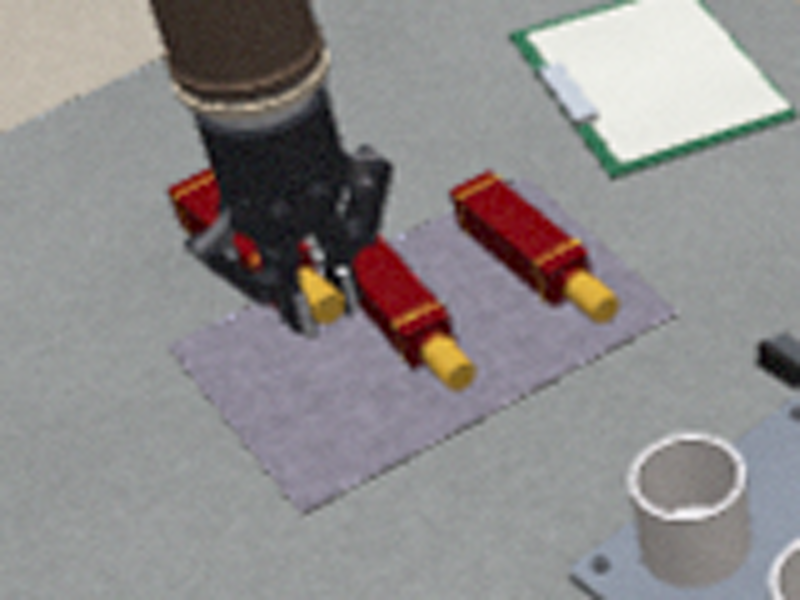

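```bash
cat >> h.py <<'E'
def near(f,xy,rad,zmin,kind):
    c=cloud(f); H,S,V=cv2.split(cv2.cvtColor(f["color"],cv2.COLOR_BGR2HSV))
    m=(((H<10)|(H>165))&(S>110)&(V>25)) if kind=="maroon" else ((H>12)&(H<35)&(S>110)&(V>70))
    m&=(np.hypot(c[...,0]-xy[0],c[...,1]-xy[1])<rad)&(c[...,2]>zmin)
    return c[m]
E
python3 - <<'E'
from h import *
for n in("side","top"):
  q=near(load("e",n),(.435,.42),.15,.004,"maroon"); q=q[(q[:,0]<.475)&(q[:,0]>.395)]
  q=q[np.argsort(q[:,1])]; print(n,len(q)); print((q[::max(1,len(q)//14)]*1000).round().astype(int).tolist())
E
```

```text
side 130
[[461, 307, 333], [472, 325, 129], [459, 332, 101], [446, 367, 105], [417, 390, 109], [424, 399, 112], [421, 434, 115], [419, 451, 102], [433, 457, 111], [428, 463, 107], [420, 466, 97], [427, 472, 110], [422, 475, 111], [443, 486, 110], [435, 493, 107]]
top 4
[[471, 299, 432], [472, 300, 421], [474, 300, 430], [473, 300, 437]]
```

The bottle was lifted level because the grip is rigid in torsion. I'll ease the grip with the claw position, so gravity pivots the base down onto the liner.

Run:
```python
from station import r
s=r.sense(); print(s["moment"],s["wrist_force"])
```

```text
[-0.12411946  0.02278286 -0.02800082] [ 0.56744187 -0.10009421 -1.45414198]
```

Emit:
drive_tool(
  targets=[
    {"slide":[0,0,0],"turn":0},
    {"slide":[0,0,0],"turn":0},
    {"slide":[0,0,0],"turn":0},
  ],
  claw=0.76,
)

```text
t: 7.75
eef_pos: [0.4353, 0.3383, 0.0514]
ee_rot: [0.712, 0.702, -0.0, 0.0]
wrist_force: [-0.0, -0.5, -1.3]
finger_gap: 0.0233
```

Run:
```python
from station import r
s=r.sense(); print(s["moment"],s["wrist_force"])
```

```text
[-0.1010786   0.07049607  0.022171  ] [-0.03212516 -0.54346147 -1.28586998]
```

Emit:
drive_tool(
  targets=[
    {"slide":[0,0,0],"turn":0},
    {"slide":[0,0,0],"turn":0},
  ],
  claw=0.735,
)

```text
t: 8.0
eef_pos: [0.4354, 0.3387, 0.0517]
ee_rot: [0.712, 0.703, 0.0, -0.0]
wrist_force: [-0.8, 0.7, -1.2]
finger_gap: 0.0235
```

Run:
```python
from station import r
s=r.sense(); print(s["moment"],s["wrist_force"],s["finger_gap"])
```

```text
[-0.13991073 -0.00596689 -0.02399372] [-0.81134329  0.65166072 -1.19811411] 0.023462488590046942
```

Emit:
drive_tool(
  targets=[
    {"slide":[0,0,0],"turn":0},
    {"slide":[0,0,0],"turn":0},
  ],
  claw=0.727,
)

```text
t: 8.25
eef_pos: [0.4354, 0.3387, 0.0518]
ee_rot: [0.712, 0.703, 0.0, -0.0]
wrist_force: [0.8, 1.2, -1.5]
finger_gap: 0.0234
```

Run:
```python
from station import r
s=r.sense(); print(s["moment"],s["wrist_force"],s["finger_gap"])
```

```text
[-0.16179702 -0.04231522  0.03009395] [ 0.78799191  1.15492231 -1.54232379] 0.02339574501539684
```

Emit:
drive_tool(
  targets=[
    {"slide":[0,0,0],"turn":0},
    {"slide":[0,0,0],"turn":0},
  ],
  claw=0.722,
)

```text
t: 8.5
eef_pos: [0.4354, 0.3387, 0.0518]
ee_rot: [0.712, 0.703, 0.0, -0.0]
wrist_force: [0.3, 0.1, -0.6]
finger_gap: 0.0234
```

Run:
```python
from station import r
s=r.sense(); print(s["moment"],s["wrist_force"],s["finger_gap"])
```

```text
[0.00352877 0.01158699 0.00588596] [ 0.32104659  0.14877505 -0.56694141] 0.023421231746636524
```

The moment vanished at claw 0.722, so the base appears to have swung down. I'll check in the picture.

Run:
```python
from h import *
from station import r
o=look(("side",),tag="f")
f=o["side"]
cv2.imwrite("pics/f_s.png",cv2.resize(f["color"][110:230,80:240],(800,600),interpolation=cv2.INTER_CUBIC))
q=near(f,(.435,.42),.15,.004,"maroon"); q=q[(q[:,0]<.475)&(q[:,0]>.395)]
q=q[np.argsort(q[:,1])]; print((q[::max(1,len(q)//14)]*1000).round().astype(int).tolist())
```

```text
[[460, 308, 375], [473, 326, 129], [459, 332, 88], [444, 369, 92], [451, 373, 94], [417, 382, 62], [419, 397, 61], [419, 410, 57], [419, 421, 59], [419, 428, 45], [419, 436, 40], [419, 443, 27], [439, 450, 55], [419, 455, 42], [449, 462, 46], [420, 475, 29]]
```

View pics/f_s.png

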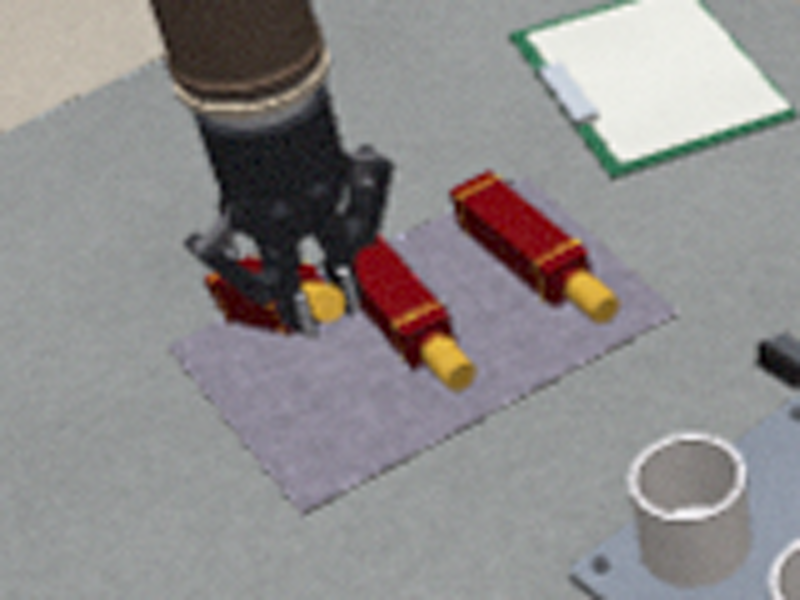

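The bottle now rests on its base edge at about 32°, cap in the jaws. I'll follow the arc to upright.

Emit:
drive_tool(
  targets=[
    {"slide":[1.2,0,-1.3],"turn":0},
    {"slide":[1.3,0,-1.2],"turn":0},
    {"slide":[1.6,0,-1.1],"turn":0},
    {"slide":[1.8,0,-1.0],"turn":0},
    {"slide":[1.9,0,-0.7],"turn":0},
    {"slide":[1.9,0,-0.4],"turn":0},
    {"slide":[1.9,0,-0.1],"turn":0},
    {"slide":[1.9,0,0],"turn":0},
    {"slide":[0,0,0],"turn":0},
    {"slide":[0,0,0],"turn":0},
  ],
)

```text
t: 9.8
eef_pos: [0.4374, 0.4756, 0.1112]
ee_rot: [0.711, 0.703, 0.001, -0.0]
wrist_force: [-1.2, 0.5, 4.8]
finger_gap: 0.0238
```

Run:
```python
from h import *
from station import r
o=look(("side",),tag="g"); s=r.sense(); print(s["moment"],s["wrist_force"],s["finger_gap"],s["eef_pos"])
f=o["side"]
cv2.imwrite("pics/g_s.png",cv2.resize(f["color"][90:210,60:220],(800,600),interpolation=cv2.INTER_CUBIC))
```

```text
[ 0.19284992 -0.02417913  0.04178231] [0.25271208 0.52462692 5.11252888] 0.023831692359369713 [0.43735112 0.47542975 0.11112526]
```

View pics/g_s.png

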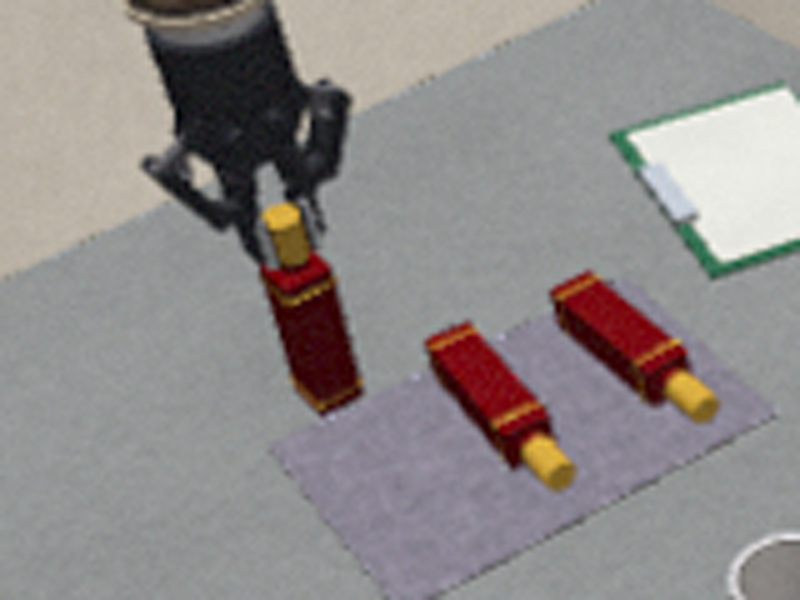

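Run:
```python
from h import *
f=load("g","side")
for k in("brass","maroon"):
    q=near(f,(.437,.47),.06,.004,k); q=q[q[:,2]<.25]
    for a in np.arange(0,.2,.02):
        p=q[(q[:,2]>=a)&(q[:,2]<a+.02)]
        if len(p)>4: print(k,round(a,2),len(p),"x",np.percentile(p[:,0],[5,95]).round(3),"y",np.percentile(p[:,1],[5,50,95]).round(3))
for p in [(.4374,.4755,.004),(.4374,.4755,.17)]: print((proj(f,p)-[60,90])*5)
```

```text
brass 0.02 5 x [0.419 0.444] y [0.468 0.472 0.481]
brass 0.1 15 x [0.419 0.449] y [0.457 0.459 0.477]
brass 0.12 9 x [0.419 0.446] y [0.453 0.456 0.477]
brass 0.14 32 x [0.426 0.443] y [0.458 0.461 0.465]
brass 0.16 50 x [0.426 0.448] y [0.457 0.465 0.479]
maroon 0.0 8 x [0.421 0.446] y [0.468 0.47  0.473]
maroon 0.02 41 x [0.419 0.447] y [0.465 0.469 0.49 ]
maroon 0.04 54 x [0.418 0.448] y [0.463 0.466 0.488]
maroon 0.06 51 x [0.418 0.449] y [0.461 0.464 0.488]
maroon 0.08 59 x [0.419 0.447] y [0.458 0.462 0.487]
maroon 0.1 41 x [0.419 0.447] y [0.455 0.458 0.483]
maroon 0.12 66 x [0.42 0.45] y [0.455 0.465 0.48 ]
[341.01982276 404.28143943]
[275.94574215 212.42133149]
```

The bottle is about 6° short of upright, so a small further move.

Emit:
drive_tool(
  targets=[
    {"slide":[0.8,0,0],"turn":0},
    {"slide":[0.8,0,-0.1],"turn":0},
    {"slide":[0,0,0],"turn":0},
    {"slide":[0,0,0],"turn":0},
  ],
)

```text
t: 10.35
eef_pos: [0.437, 0.4894, 0.1102]
ee_rot: [0.712, 0.703, -0.001, 0.0]
wrist_force: [0.3, -0.4, -0.7]
finger_gap: 0.0234
```

Emit:
drive_tool(
  targets=[
    {"slide":[0,0,0],"turn":0},
    {"slide":[0,0,0],"turn":0},
    {"slide":[0,0,-2],"turn":0},
    {"slide":[0,0,-5],"turn":0},
    {"slide":[0,0,-5],"turn":0},
    {"slide":[0,0,0],"turn":0},
  ],
  claw=1,
  grip_force=30,
)

```text
t: 11.1
eef_pos: [0.4393, 0.4912, 0.2355]
ee_rot: [0.712, 0.702, 0.004, -0.001]
wrist_force: [0.4, -0.1, -2.0]
finger_gap: 0.0229
```

```bash
cat >> h.py <<'E'
def held(tag):
    from station import r
    o=look(("side","top"),tag=tag); s=r.sense(); t=s["eef_pos"]; print("t",s["t"],"F",s["wrist_force"].round(1),s["finger_gap"].round(4),"tcp",t.round(4),"quat",s["ee_rot"].round(3))
    f=o["side"]
    for k in("brass","maroon"):
        q=near(f,t[:2],.06,.004,k); q=q[q[:,2]<t[2]+.1]
        for a in np.arange(0,.4,.02):
            p=q[(q[:,2]>=a)&(q[:,2]<a+.02)]
            if len(p)>8: print(k,round(a,2),len(p),"x",np.percentile(p[:,0],[5,95]).round(3),"y",np.percentile(p[:,1],[5,50,95]).round(3))
    u,v=proj(f,t+[0,0,-.03]); x0=int(np.clip(u-80,0,352)); y0=int(np.clip(v-60,0,264))
    cv2.imwrite(f"pics/{tag}_z.png",cv2.resize(f["color"][y0:y0+120,x0:x0+160],(800,600),interpolation=cv2.INTER_CUBIC))
    return o
E
python3 -c "
from h import *
held('i')"
```

```text
Traceback (most recent call last):
  File "h.py", line 44, in held
    o=look(("side","top"),tag=tag); s=r.sense(); t=s["eef_pos"]; print("t",s["t"],"F",s["wrist_force"].round(1),s["finger_gap"].round(4),"tcp",t.round(4),"quat",s["ee_rot"].round(3))
                                                                                                                ^^^^^^^^^^^^^^^^^^^^^
AttributeError: 'float' object has no attribute 'round'
```

```bash
sed -i 's/s\["finger_gap"\].round(4)/round(float(s["finger_gap"]),4)/' h.py
python3 -c "
from h import *
held('j')"
```

```text
t 11.3 F [-0.5 -0.5 -2.4] 0.023 tcp [0.4365 0.489  0.2292] quat [ 0.712  0.703 -0.001  0.   ]
brass 0.14 14 x [0.419 0.448] y [0.472 0.474 0.497]
brass 0.22 15 x [0.419 0.451] y [0.467 0.469 0.484]
brass 0.26 38 x [0.426 0.443] y [0.471 0.476 0.479]
brass 0.28 54 x [0.427 0.445] y [0.471 0.478 0.491]
maroon 0.12 21 x [0.418 0.448] y [0.472 0.475 0.491]
maroon 0.14 54 x [0.419 0.449] y [0.471 0.475 0.499]
maroon 0.16 69 x [0.419 0.449] y [0.471 0.474 0.497]
maroon 0.18 68 x [0.419 0.448] y [0.469 0.473 0.497]
maroon 0.2 67 x [0.418 0.449] y [0.468 0.471 0.495]
maroon 0.22 60 x [0.418 0.448] y [0.468 0.471 0.492]
maroon 0.24 85 x [0.419 0.45 ] y [0.467 0.475 0.493]
```

View pics/j_z.png

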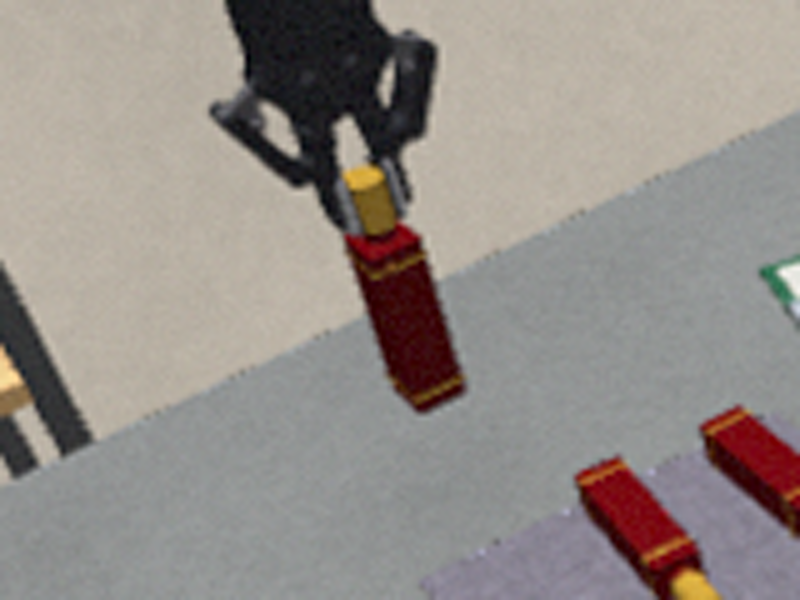

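Held near vertical (about 3°). Next, on to cup2.

Emit:
drive_tool(
  targets=[
    {"slide":[-3,0.3,0],"turn":0},
    {"slide":[-5,0.7,0],"turn":0},
    {"slide":[-6,0.8,0],"turn":0},
    {"slide":[-6,0.8,0],"turn":0},
    {"slide":[-6,0.8,0],"turn":0},
    {"slide":[-6,0.8,0],"turn":0},
    {"slide":[-6,0.8,0],"turn":0},
    {"slide":[-6,0.8,0],"turn":0},
    {"slide":[-6,0.8,0],"turn":0},
    {"slide":[-6,0.8,0],"turn":0},
    {"slide":[-5,0.7,0],"turn":0},
    {"slide":[-3.6,0.4,0],"turn":0},
  ],
)

```text
t: 12.8
eef_pos: [0.5131, -0.1598, 0.2295]
ee_rot: [0.712, 0.702, -0.001, -0.001]
wrist_force: [0.4, 0.3, -1.4]
finger_gap: 0.0233
```

Emit:
drive_tool(
  targets=[
    {"slide":[0,0,0],"turn":0},
    {"slide":[0,0,0],"turn":0},
    {"slide":[0,0,0],"turn":0},
  ],
)

```text
t: 13.18
eef_pos: [0.5139, -0.1558, 0.2302]
ee_rot: [0.711, 0.703, -0.0, -0.001]
wrist_force: [0.5, 0.2, -0.8]
finger_gap: 0.023
```

```bash
python3 -c "
from h import *
o=held('k'); bottles(o['top'])" | grep -v 'brass [0-9]\{3,\}'
```

```text
t 13.275 F [ 0.5 -0.3 -1.1] 0.0229 tcp [ 0.5141 -0.1562  0.2305] quat [ 0.711  0.703  0.    -0.   ]
brass 0.12 11 x [0.496 0.505] y [-0.17  -0.158 -0.144]
brass 0.14 9 x [0.495 0.519] y [-0.17  -0.161 -0.144]
brass 0.22 25 x [0.494 0.521] y [-0.176 -0.168 -0.142]
brass 0.26 32 x [0.503 0.515] y [-0.172 -0.169 -0.166]
brass 0.28 69 x [0.503 0.524] y [-0.172 -0.167 -0.156]
maroon 0.12 18 x [0.495 0.512] y [-0.171 -0.161 -0.141]
maroon 0.14 72 x [0.495 0.522] y [-0.172 -0.163 -0.139]
maroon 0.16 89 x [0.495 0.52 ] y [-0.173 -0.166 -0.142]
maroon 0.18 98 x [0.495 0.521] y [-0.174 -0.165 -0.14 ]
maroon 0.2 106 x [0.495 0.523] y [-0.175 -0.169 -0.145]
maroon 0.22 72 x [0.495 0.521] y [-0.176 -0.169 -0.144]
maroon 0.24 130 x [0.495 0.526] y [-0.176 -0.168 -0.147]
maroon 168 [242.1 156.8] med [0.7052 0.0881 0.1269] min [0.689 0.064 0.051] max [0.744 0.125 0.138]
maroon 325 [165.9 192.6] med [0.6049 0.3696 0.0406] min [0.587 0.305 0.022] max [0.623 0.432 0.049]
maroon 320 [161.3 220.7] med [0.5055 0.3865 0.0409] min [0.485 0.323 0.023] max [0.528 0.45  0.05 ]
brass 57 [189.6 193.5] med [0.6015 0.286  0.0327] min [0.591 0.27  0.026] max [0.61  0.304 0.038]
brass 55 [184.6 223.5] med [0.4949 0.3037 0.0333] min [0.485 0.286 0.025] max [0.503 0.322 0.04 ]
```

View pics/k_z.png

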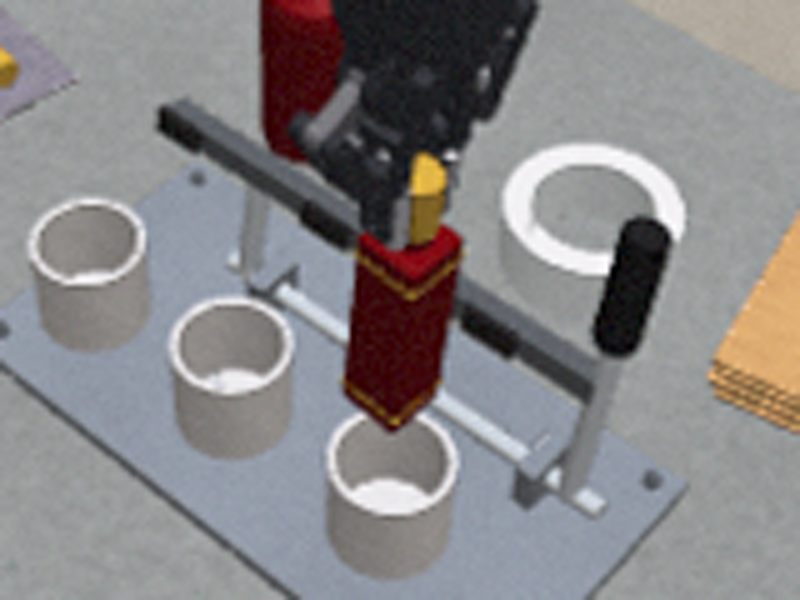

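The base is centred in x but about 3.5 mm off in y. I'll correct that and lower the bottle into cup2.

Emit:
drive_tool(
  targets=[
    {"slide":[-0.35,0,0],"turn":0},
    {"slide":[0,0,3],"turn":0},
    {"slide":[0,0,2],"turn":0},
    {"slide":[0,0,2],"turn":0},
    {"slide":[0,0,2],"turn":0},
    {"slide":[0,0,1.5],"turn":0},
    {"slide":[0,0,0],"turn":0},
    {"slide":[0,0,0],"turn":0},
  ],
)

```text
t: 14.28
eef_pos: [0.5144, -0.1611, 0.1263]
ee_rot: [0.712, 0.703, 0.0, 0.0]
wrist_force: [0.3, -0.5, -1.1]
finger_gap: 0.0229
```

Emit:
drive_tool(
  targets=[
    {"slide":[0,0,0.4],"turn":0},
    {"slide":[0,0,0.2],"turn":0},
    {"slide":[0,0,0],"turn":0},
  ],
)

```text
t: 14.65
eef_pos: [0.5147, -0.1611, 0.1206]
ee_rot: [0.712, 0.703, 0.001, 0.001]
wrist_force: [-0.8, 0.4, 7.0]
finger_gap: 0.023
```

Emit:
drive_tool(
  targets=[
    {"slide":[0,0,0],"turn":0},
    {"slide":[0,0,0],"turn":0},
    {"slide":[0,0,0],"turn":0},
    {"slide":[0,0,-2],"turn":0},
    {"slide":[0,0,-4],"turn":0},
    {"slide":[0,0,-4],"turn":0},
    {"slide":[0,0,0],"turn":0},
  ],
  claw=0.45,
  grip_force=20,
)

```text
t: 15.52
eef_pos: [0.5157, -0.1616, 0.2225]
ee_rot: [0.712, 0.703, 0.002, 0.002]
wrist_force: [0.4, -0.5, -0.3]
finger_gap: 0.0472
```

```bash
python3 -c "
from h import *
o=held('l'); bottles(o['top'])" | grep -v 'brass [0-9]\{3,\}'
```

```text
t 15.625 F [-0.3  0.3 -0.1] 0.0468 tcp [ 0.514  -0.1607  0.2195] quat [0.712 0.703 0.    0.   ]
brass 0.12 27 x [0.495 0.522] y [-0.172 -0.167 -0.139]
brass 0.14 24 x [0.503 0.517] y [-0.164 -0.161 -0.15 ]
brass 0.16 43 x [0.503 0.513] y [-0.164 -0.159 -0.15 ]
brass 0.18 54 x [0.505 0.522] y [-0.162 -0.153 -0.144]
maroon 0.06 68 x [0.496 0.523] y [-0.174 -0.167 -0.143]
maroon 0.08 80 x [0.496 0.523] y [-0.173 -0.169 -0.142]
maroon 0.1 85 x [0.496 0.523] y [-0.172 -0.168 -0.142]
maroon 0.12 87 x [0.496 0.527] y [-0.172 -0.164 -0.14 ]
maroon 0.14 61 x [0.497 0.526] y [-0.169 -0.162 -0.141]
maroon 164 [242.1 156.5] med [0.706  0.0882 0.1269] min [0.688 0.064 0.094] max [0.743 0.125 0.137]
maroon 326 [166.1 192.6] med [0.6048 0.3696 0.0407] min [0.587 0.306 0.024] max [0.623 0.431 0.052]
maroon 63 [314.8 212.7] med [ 0.5105 -0.1422  0.1368] min [ 0.497 -0.157  0.062] max [ 0.529 -0.138  0.146]
maroon 323 [161.5 220.7] med [0.5058 0.3856 0.0411] min [0.482 0.324 0.025] max [0.528 0.451 0.051]
brass 56 [189.6 193.5] med [0.6001 0.286  0.0325] min [0.591 0.269 0.026] max [0.61  0.304 0.041]
brass 20 [318.6 210.4] med [ 0.5149 -0.1493  0.1807] min [ 0.506 -0.153  0.165] max [ 0.523 -0.145  0.185]
brass 56 [184.7 223.6] med [0.4927 0.3038 0.0335] min [0.485 0.286 0.024] max [0.503 0.322 0.041]
```

View pics/l_z.png

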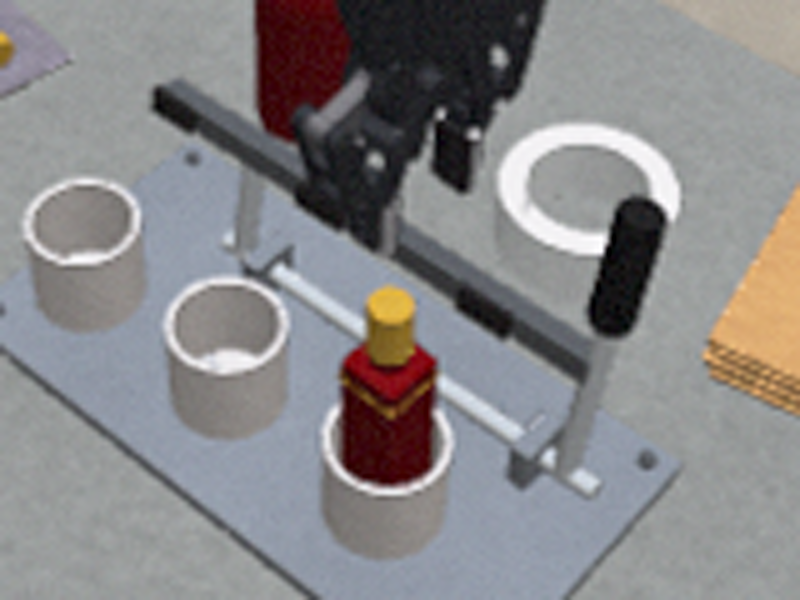

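Bottle 1 stands in cup2, cap at z≈0.182. Next is the middle bottle, cap near (0.491,0.298), axis turned about 8°.

Emit:
drive_tool(
  targets=[
    {"slide":[4,-0.3,0],"turn":0},
    {"slide":[6,-0.4,0],"turn":0},
    {"slide":[6,-0.4,0],"turn":0},
    {"slide":[6,-0.4,0],"turn":0},
    {"slide":[6,-0.4,0],"turn":0},
    {"slide":[6,-0.4,0],"turn":0},
    {"slide":[6,-0.3,0],"turn":0},
    {"slide":[5.9,-0.3,0],"turn":0},
    {"slide":[0,0,5],"turn":8.3},
    {"slide":[0,0,5],"turn":0},
    {"slide":[0,0,0],"turn":0},
    {"slide":[0,0,0],"turn":0},
  ],
  claw=0.5,
)

```text
t: 17.12
eef_pos: [0.4915, 0.2983, 0.1206]
ee_rot: [0.761, 0.649, 0.0, 0.0]
wrist_force: [0.3, 0.4, 0.6]
finger_gap: 0.0427
```

```bash
cat >> h.py <<'E'
def go(x,y,z):
    from station import r
    s=r.sense(); M=R.from_quat(s["ee_rot"]).as_matrix(); d=np.array([x,y,z])-s["eef_pos"]
    phi=np.degrees(np.arctan2(M[1,0],M[0,0]))
    print("t",round(s["t"],2),"tcp",s["eef_pos"].round(4),"phi",phi.round(2),"need slide cm",(M.T@d*100).round(2),"F",s["wrist_force"].round(1),"M",s["moment"].round(2),"gap",round(float(s["finger_gap"]),4))
E
python3 -c "
from h import *
go(.491,.298,-.021)"
```

```text
t 17.12 tcp [0.4915 0.2983 0.1206] phi 80.94 need slide cm [-0.04 -0.05 14.16] F [0.3 0.4 0.6] M [ 0.01 -0.01 -0.02] gap 0.0427
```

Emit:
drive_tool(
  targets=[
    {"slide":[0,0,5],"turn":0},
    {"slide":[0,0,5],"turn":0},
    {"slide":[0,0,2],"turn":0},
    {"slide":[0,0,1.2],"turn":0},
    {"slide":[0,0,0.9],"turn":0},
    {"slide":[0,0,0],"turn":0},
    {"slide":[0,0,0],"turn":0},
  ],
)

```text
t: 18.0
eef_pos: [0.4915, 0.2989, -0.0204]
ee_rot: [0.761, 0.649, 0.001, 0.0]
wrist_force: [0.1, -0.6, 0.7]
finger_gap: 0.0426
```

Emit:
drive_tool(
  targets=[
    {"slide":[0,0,0],"turn":0},
    {"slide":[0,0,0],"turn":0},
    {"slide":[0,0,0],"turn":0},
    {"slide":[0,0,0],"turn":0},
  ],
  claw=1,
  grip_force=20,
)

```text
t: 18.5
eef_pos: [0.4913, 0.2986, -0.0209]
ee_rot: [0.761, 0.649, 0.0, 0.0]
wrist_force: [-0.3, -0.7, 5.2]
finger_gap: 0.023
```

Emit:
drive_tool(
  targets=[
    {"slide":[0,0,0],"turn":0},
    {"slide":[0,0,0],"turn":0},
    {"slide":[0.4,0,-1.9],"turn":0},
    {"slide":[0.6,0,-1.9],"turn":0},
    {"slide":[0.9,0,-1.8],"turn":0},
    {"slide":[1.0,0,-1.7],"turn":0},
    {"slide":[0,0,0],"turn":0},
    {"slide":[0,0,0],"turn":0},
  ],
  claw=0.722,
)

```text
t: 19.5
eef_pos: [0.4948, 0.3266, 0.0509]
ee_rot: [0.761, 0.649, -0.001, -0.0]
wrist_force: [0.0, 0.7, -1.1]
finger_gap: 0.0239
```

```bash
python3 -c "
from h import *
go(.491,.298,.05)
held('m')"
```

```text
t 19.5 tcp [0.4948 0.3266 0.0509] phi 80.97 need slide cm [-2.89  0.07  0.09] F [ 0.   0.7 -1.1] M [ 0.19 -0.11 -0.03] gap 0.0239
t 19.6 F [ 0.7  0.7 -0.8] 0.024 tcp [0.4948 0.3264 0.0508] quat [ 0.761  0.649 -0.001 -0.   ]
brass 0.08 30 x [0.483 0.514] y [0.309 0.316 0.357]
brass 0.1 26 x [0.482 0.5  ] y [0.315 0.319 0.334]
maroon 0.08 15 x [0.503 0.517] y [0.354 0.358 0.37 ]
maroon 0.12 12 x [0.455 0.539] y [0.306 0.313 0.331]
```

View pics/m_z.png

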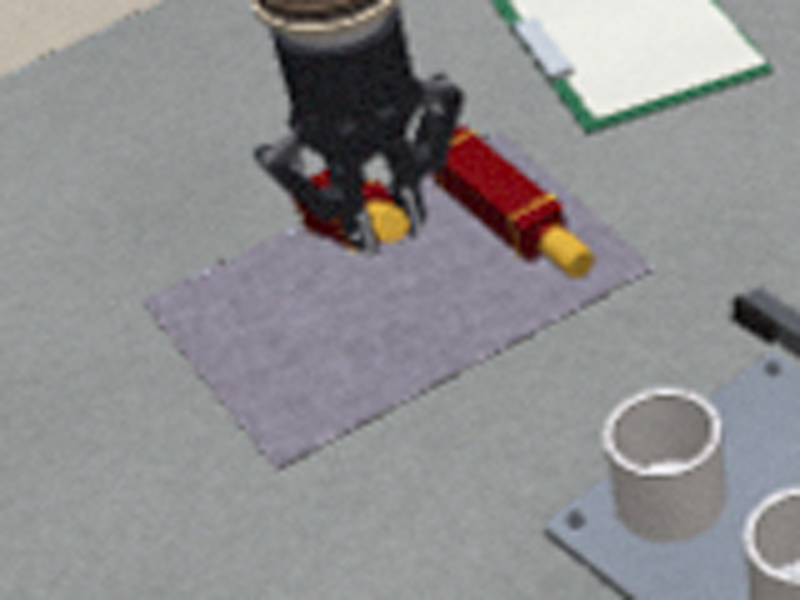

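The second bottle is tilting with its base on the liner. I'll continue the arc to upright, then tighten and lift.

Emit:
drive_tool(
  targets=[
    {"slide":[1.3,0,-1.4],"turn":0},
    {"slide":[1.4,0,-1.3],"turn":0},
    {"slide":[1.6,0,-1.1],"turn":0},
    {"slide":[1.8,0,-0.9],"turn":0},
    {"slide":[1.9,0,-0.7],"turn":0},
    {"slide":[1.9,0,-0.4],"turn":0},
    {"slide":[1.9,0,-0.1],"turn":0},
    {"slide":[1.9,0,0],"turn":0},
    {"slide":[1.2,0,0],"turn":0},
    {"slide":[0,0,0],"turn":0},
    {"slide":[0,0,0],"turn":0},
  ],
)

```text
t: 20.98
eef_pos: [0.5186, 0.473, 0.1101]
ee_rot: [0.761, 0.649, -0.001, 0.0]
wrist_force: [-0.6, -1.0, -2.1]
finger_gap: 0.0238
```

```bash
python3 -c "
from h import *
go(.491,.298,.11)
held('n')"
```

```text
t 20.98 tcp [0.5186 0.473  0.1101] phi 80.92 need slide cm [-17.72   0.03   0.03] F [-0.6 -1.  -2.1] M [-0.06  0.04  0.  ] gap 0.0238
t 21.075 F [ 0.8  0.3 -1.2] 0.0237 tcp [0.5186 0.4731 0.1103] quat [ 0.761  0.649 -0.001  0.   ]
brass 0.1 9 x [0.499 0.526] y [0.448 0.451 0.46 ]
brass 0.14 34 x [0.506 0.523] y [0.455 0.458 0.465]
brass 0.16 43 x [0.506 0.526] y [0.456 0.462 0.474]
maroon 0.0 13 x [0.5   0.525] y [0.45  0.453 0.467]
maroon 0.02 40 x [0.499 0.527] y [0.448 0.452 0.473]
maroon 0.04 54 x [0.498 0.527] y [0.447 0.453 0.473]
maroon 0.06 51 x [0.499 0.526] y [0.448 0.452 0.476]
maroon 0.08 55 x [0.499 0.525] y [0.447 0.453 0.474]
maroon 0.1 42 x [0.498 0.526] y [0.447 0.451 0.476]
maroon 0.12 63 x [0.499 0.528] y [0.449 0.456 0.474]
```

View pics/n_z.png

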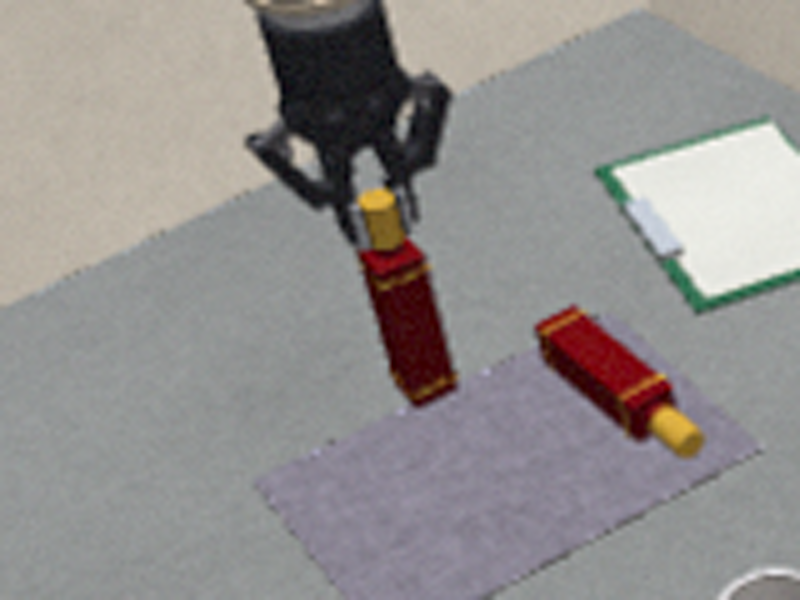

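Emit:
drive_tool(
  targets=[
    {"slide":[0,0,0],"turn":0},
    {"slide":[0,0,0],"turn":0},
    {"slide":[0,0,-2],"turn":0},
    {"slide":[0,0,-5],"turn":0},
    {"slide":[0,0,-5],"turn":-8.3},
    {"slide":[0,0,0],"turn":0},
    {"slide":[0,0,0],"turn":0},
  ],
  claw=1,
  grip_force=30,
)

```text
t: 21.95
eef_pos: [0.5187, 0.4742, 0.2313]
ee_rot: [0.712, 0.702, 0.0, -0.0]
wrist_force: [0.3, 0.4, -3.2]
finger_gap: 0.023
```

```bash
python3 -c "
from h import *
go(.5105,-.037,.23)"
```

```text
t 21.95 tcp [0.5187 0.4742 0.2313] phi 89.21 need slide cm [-51.12  -0.11   0.1 ] F [ 0.3  0.4 -3.2] M [ 0.01 -0.   -0.01] gap 0.023
```

Emit:
drive_tool(
  targets=[
    {"slide":[-3,0,0],"turn":0},
    {"slide":[-5,0,0],"turn":0},
    {"slide":[-6,0,0],"turn":0},
    {"slide":[-6,0,0],"turn":0},
    {"slide":[-6,0,0],"turn":0},
    {"slide":[-6,0,0],"turn":0},
    {"slide":[-6,0,0],"turn":0},
    {"slide":[-6,0,0],"turn":0},
    {"slide":[-4,0,0],"turn":0},
    {"slide":[-3.1,-0.1,0],"turn":0},
    {"slide":[0,0,0],"turn":0},
    {"slide":[0,0,0],"turn":0},
  ],
)

```text
t: 23.45
eef_pos: [0.5107, -0.036, 0.23]
ee_rot: [0.712, 0.703, -0.0, -0.001]
wrist_force: [0.5, 0.1, -2.5]
finger_gap: 0.0235
```

```bash
python3 -c "
from h import *
go(.5105,-.037,.12)
o=held('o');bottles(o['top'])"| grep -v 'brass [0-9]\{3,\}'
```

```text
t 23.45 tcp [ 0.5107 -0.036   0.23  ] phi 89.26 need slide cm [-0.11 -0.   11.  ] F [ 0.5  0.1 -2.5] M [ 0.07  0.01 -0.04] gap 0.0235
t 23.55 F [ 0.2  0.2 -1.5] 0.0232 tcp [ 0.511  -0.0354  0.2302] quat [ 0.711  0.703 -0.    -0.   ]
brass 0.12 10 x [0.492 0.516] y [-0.057 -0.048 -0.024]
brass 0.14 10 x [0.492 0.521] y [-0.057 -0.057 -0.046]
brass 0.22 24 x [0.492 0.523] y [-0.059 -0.056 -0.03 ]
brass 0.26 36 x [0.5   0.511] y [-0.054 -0.051 -0.047]
brass 0.28 77 x [0.499 0.522] y [-0.053 -0.048 -0.035]
maroon 0.12 16 x [0.492 0.516] y [-0.057 -0.053 -0.026]
maroon 0.14 72 x [0.492 0.519] y [-0.058 -0.053 -0.026]
maroon 0.16 89 x [0.492 0.521] y [-0.058 -0.056 -0.027]
maroon 0.18 93 x [0.492 0.52 ] y [-0.059 -0.055 -0.029]
maroon 0.2 103 x [0.492 0.522] y [-0.059 -0.057 -0.028]
maroon 0.22 74 x [0.492 0.522] y [-0.059 -0.057 -0.028]
maroon 0.24 125 x [0.492 0.524] y [-0.059 -0.051 -0.029]
maroon 0.3 10 x [0.537 0.558] y [-0.05  -0.049 -0.044]
maroon 160 [242.  156.5] med [0.7057 0.0882 0.127 ] min [0.69  0.064 0.092] max [0.743 0.125 0.142]
maroon 331 [166.  192.6] med [0.6052 0.3692 0.0407] min [0.587 0.307 0.023] max [0.623 0.434 0.05 ]
brass 57 [189.6 193.5] med [0.6008 0.2867 0.033 ] min [0.591 0.27  0.024] max [0.61  0.304 0.041]
brass 29 [321.4 210.4] med [ 0.5152 -0.1567  0.1806] min [ 0.504 -0.163  0.164] max [ 0.525 -0.152  0.187]
```

View pics/o_z.png

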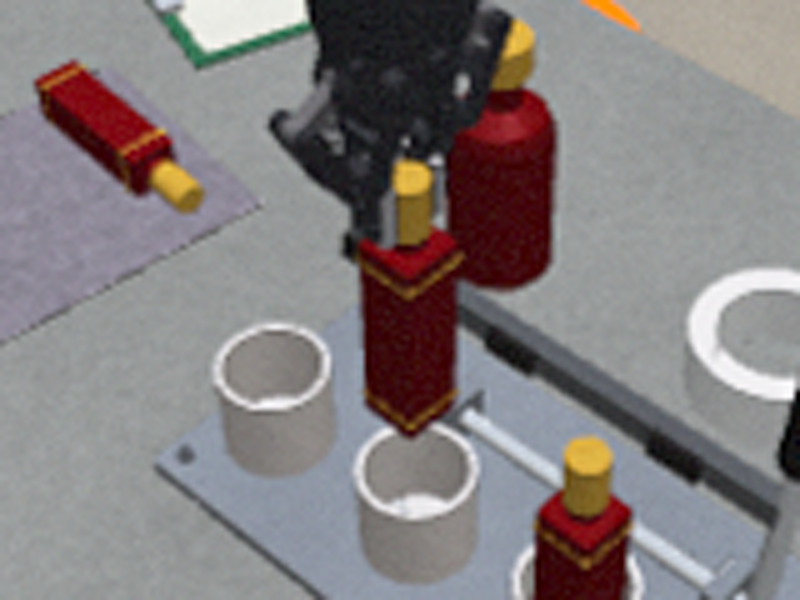

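Emit:
drive_tool(
  targets=[
    {"slide":[-0.2,-0.1,0],"turn":0},
    {"slide":[0,0,3],"turn":0},
    {"slide":[0,0,2],"turn":0},
    {"slide":[0,0,2],"turn":0},
    {"slide":[0,0,2],"turn":0},
    {"slide":[0,0,1.3],"turn":0},
    {"slide":[0,0,0.4],"turn":0},
    {"slide":[0,0,0.2],"turn":0},
    {"slide":[0,0,0],"turn":0},
  ],
)

```text
t: 24.68
eef_pos: [0.5106, -0.0387, 0.1221]
ee_rot: [0.712, 0.703, 0.0, 0.0]
wrist_force: [0.1, -0.2, -2.6]
finger_gap: 0.023
```

Emit:
drive_tool(
  targets=[
    {"slide":[0,0,0.2],"turn":0},
    {"slide":[0,0,0],"turn":0},
  ],
)

```text
t: 24.92
eef_pos: [0.5106, -0.0386, 0.12]
ee_rot: [0.712, 0.703, 0.0, 0.0]
wrist_force: [-0.2, 0.5, -1.2]
finger_gap: 0.0232
```

Emit:
drive_tool(
  targets=[
    {"slide":[0,0,0],"turn":0},
    {"slide":[0,0,0],"turn":0},
    {"slide":[0,0,0],"turn":0},
    {"slide":[0,0,-2],"turn":0},
    {"slide":[0,0,-4],"turn":0},
    {"slide":[0,0,-4],"turn":0},
    {"slide":[0,0,0],"turn":0},
  ],
  claw=0.45,
  grip_force=20,
)

```text
t: 25.8
eef_pos: [0.5121, -0.0389, 0.2225]
ee_rot: [0.712, 0.703, 0.002, 0.002]
wrist_force: [0.3, 0.3, -0.3]
finger_gap: 0.0471
```

```bash
python3 -c "
from h import *
o=held('p'); bottles(o['top']); bottles(o['side']); go(.5995,.2802,.12)" | grep -v 'brass [0-9]\{3,\}'
```

```text
t 25.9 F [-0.2 -0.4 -0. ] 0.0472 tcp [ 0.5102 -0.0385  0.2196] quat [0.711 0.703 0.    0.   ]
brass 0.12 23 x [0.492 0.521] y [-0.059 -0.057 -0.031]
brass 0.14 19 x [0.498 0.512] y [-0.053 -0.048 -0.034]
brass 0.16 49 x [0.499 0.512] y [-0.052 -0.048 -0.037]
brass 0.18 45 x [0.499 0.518] y [-0.049 -0.041 -0.031]
maroon 0.06 57 x [0.492 0.521] y [-0.059 -0.055 -0.028]
maroon 0.08 74 x [0.491 0.517] y [-0.059 -0.056 -0.029]
maroon 0.1 80 x [0.492 0.52 ] y [-0.06  -0.056 -0.03 ]
maroon 0.12 89 x [0.492 0.522] y [-0.059 -0.052 -0.026]
maroon 0.14 41 x [0.494 0.523] y [-0.055 -0.049 -0.032]
maroon 0.3 9 x [0.546 0.568] y [-0.053 -0.052 -0.039]
maroon 166 [242.  156.7] med [0.7053 0.0887 0.1266] min [0.688 0.064 0.098] max [0.74  0.126 0.165]
maroon 324 [165.8 192.6] med [0.6047 0.3705 0.041 ] min [0.587 0.306 0.022] max [0.624 0.432 0.048]
brass 55 [189.6 193.5] med [0.6009 0.2855 0.0336] min [0.591 0.27  0.025] max [0.61  0.303 0.04 ]
brass 22 [321.9 210.5] med [ 0.5142 -0.159   0.1819] min [ 0.503 -0.163  0.166] max [ 0.525 -0.155  0.187]
maroon 311 [183.3 156.5] med [0.5978 0.3632 0.03
[... 209 characters left out ...]
n [ 0.491 -0.06   0.012] max [0.575 0.062 0.151]
maroon 370 [278.5 244.8] med [ 0.4992 -0.1664  0.1083] min [ 0.495 -0.176  0.015] max [ 0.584 -0.077  0.149]
brass 31 [267.3 143.1] med [0.7235 0.0767 0.1797] min [0.713 0.074 0.16 ] max [0.739 0.089 0.188]
brass 47 [ 29.4 143.2] med [ 0.3072  1.2497 -0.2141] min [ 0.281  1.238 -0.223] max [ 0.332  1.256 -0.201]
brass 68 [197.5 168.6] med [0.5964 0.2812 0.0309] min [0.588 0.267 0.014] max [0.616 0.31  0.035]
brass 17 [248.  217.6] med [ 0.5013 -0.0579  0.1281] min [ 0.492 -0.059  0.124] max [ 0.524 -0.049  0.133]
t 25.9 tcp [ 0.5102 -0.0385  0.2196] phi 89.29 need slide cm [31.98  8.53  9.98] F [-0.2 -0.4 -0. ] M [-0.   -0.   -0.03] gap 0.0472
```

View pics/p_z.png

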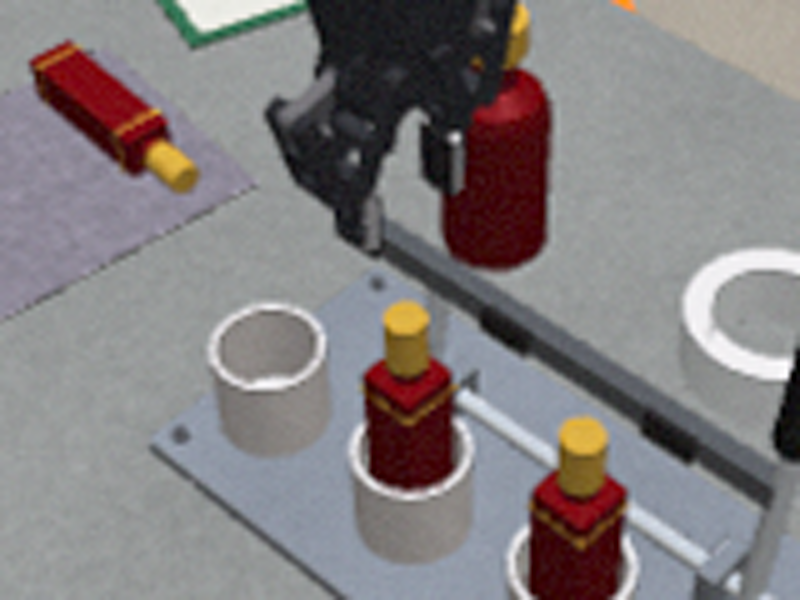

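Bottle 2 stands in cup1. Now the third, cap near (0.600,0.2805).

Emit:
drive_tool(
  targets=[
    {"slide":[3,0,0],"turn":0},
    {"slide":[6,1,0],"turn":0},
    {"slide":[6,1,0],"turn":0},
    {"slide":[6,1.5,0],"turn":0},
    {"slide":[5,2.5,0],"turn":0},
    {"slide":[4,1.6,0],"turn":0},
    {"slide":[2,1,0],"turn":2.3},
    {"slide":[0,0,5],"turn":0},
    {"slide":[0,0,5],"turn":0},
    {"slide":[0,0,0],"turn":0},
    {"slide":[0,0,0],"turn":0},
  ],
  claw=0.5,
)

```text
t: 27.28
eef_pos: [0.601, 0.2801, 0.1207]
ee_rot: [0.726, 0.688, 0.0, 0.0]
wrist_force: [0.0, -0.5, 0.7]
finger_gap: 0.0425
```

```bash
python3 -c "
from h import *
go(.600,.2805,-.021)"
```

```text
t 27.27 tcp [0.601  0.2801 0.1207] phi 86.95 need slide cm [ 0.03 -0.11 14.17] F [ 0.  -0.5  0.7] M [ 0.02 -0.01 -0.  ] gap 0.0425
```

Emit:
drive_tool(
  targets=[
    {"slide":[0,-0.1,5],"turn":0},
    {"slide":[0,0,5],"turn":0},
    {"slide":[0,0,2],"turn":0},
    {"slide":[0,0,1.2],"turn":0},
    {"slide":[0,0,0.9],"turn":0},
    {"slide":[0,0,0],"turn":0},
    {"slide":[0,0,0],"turn":0},
  ],
)

```text
t: 28.15
eef_pos: [0.6, 0.2806, -0.0202]
ee_rot: [0.726, 0.688, 0.001, 0.0]
wrist_force: [-0.0, 0.2, -0.1]
finger_gap: 0.0427
```

Emit:
drive_tool(
  targets=[
    {"slide":[0,0,0],"turn":0},
    {"slide":[0,0,0],"turn":0},
    {"slide":[0,0,0],"turn":0},
    {"slide":[0,0,0],"turn":0},
  ],
  claw=1,
  grip_force=20,
)

```text
t: 28.65
eef_pos: [0.5998, 0.2803, -0.0208]
ee_rot: [0.726, 0.688, 0.0, 0.0]
wrist_force: [0.4, -0.4, 4.8]
finger_gap: 0.0237
```

Emit:
drive_tool(
  targets=[
    {"slide":[0,0,0],"turn":0},
    {"slide":[0,0,0],"turn":0},
    {"slide":[0.4,0,-1.9],"turn":0},
    {"slide":[0.6,0,-1.9],"turn":0},
    {"slide":[0.9,0,-1.8],"turn":0},
    {"slide":[1.0,0,-1.7],"turn":0},
    {"slide":[0,0,0],"turn":0},
    {"slide":[0,0,0],"turn":0},
  ],
  claw=0.722,
)

```text
t: 29.65
eef_pos: [0.6006, 0.3092, 0.0517]
ee_rot: [0.725, 0.688, 0.0, -0.0]
wrist_force: [0.1, -0.1, -0.3]
finger_gap: 0.0237
```

```bash
python3 -c "
from h import *
go(.600,.2805,.05)
held('q')"
```

```text
t 29.65 tcp [0.6006 0.3092 0.0517] phi 86.98 need slide cm [-2.87  0.09  0.17] F [ 0.1 -0.1 -0.3] M [ 0.1  -0.06  0.03] gap 0.0237
t 29.75 F [ 1.1  1.  -0.6] 0.0234 tcp [0.6005 0.3087 0.0512] quat [ 0.726  0.688 -0.    -0.   ]
brass 0.08 18 x [0.589 0.606] y [0.294 0.296 0.304]
brass 0.1 27 x [0.587 0.612] y [0.298 0.3   0.313]
maroon 0.06 22 x [0.583 0.587] y [0.331 0.348 0.366]
maroon 0.08 9 x [0.583 0.604] y [0.335 0.34  0.361]
```

View pics/q_z.png

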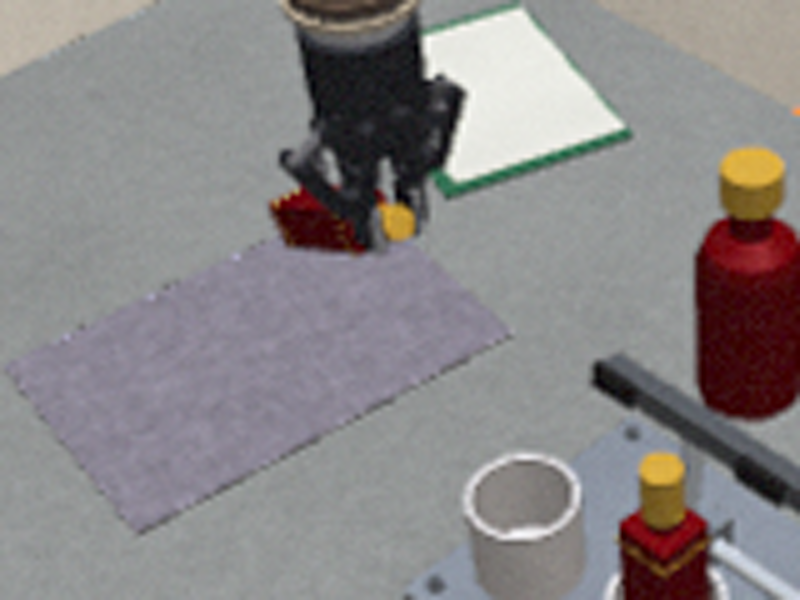

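The same tilt as before. Continuing the arc.

Emit:
drive_tool(
  targets=[
    {"slide":[1.3,0,-1.4],"turn":0},
    {"slide":[1.4,0,-1.3],"turn":0},
    {"slide":[1.6,0,-1.1],"turn":0},
    {"slide":[1.8,0,-0.9],"turn":0},
    {"slide":[1.9,0,-0.7],"turn":0},
    {"slide":[1.9,0,-0.4],"turn":0},
    {"slide":[1.9,0,-0.1],"turn":0},
    {"slide":[1.9,0,0],"turn":0},
    {"slide":[1.2,0,0],"turn":0},
    {"slide":[0,0,0],"turn":0},
    {"slide":[0,0,0],"turn":0},
  ],
)

```text
t: 31.12
eef_pos: [0.6089, 0.4579, 0.1113]
ee_rot: [0.726, 0.688, 0.0, -0.0]
wrist_force: [-1.3, 2.2, 3.9]
finger_gap: 0.0242
```

```bash
python3 -c "
from h import *
held('s')"
```

```text
t 31.225 F [-0.7  1.   4.5] 0.0237 tcp [0.609  0.4576 0.1113] quat [ 0.726  0.688  0.    -0.   ]
brass 0.14 27 x [0.597 0.612] y [0.44  0.443 0.449]
brass 0.16 37 x [0.598 0.618] y [0.44  0.447 0.461]
maroon 0.0 11 x [0.591 0.618] y [0.437 0.439 0.468]
maroon 0.02 49 x [0.589 0.619] y [0.435 0.439 0.467]
maroon 0.04 48 x [0.59  0.616] y [0.436 0.438 0.465]
maroon 0.06 53 x [0.59  0.618] y [0.433 0.437 0.464]
maroon 0.08 52 x [0.589 0.617] y [0.433 0.437 0.464]
maroon 0.1 44 x [0.59  0.618] y [0.433 0.437 0.462]
maroon 0.12 61 x [0.59 0.62] y [0.434 0.443 0.463]
```

View pics/s_z.png

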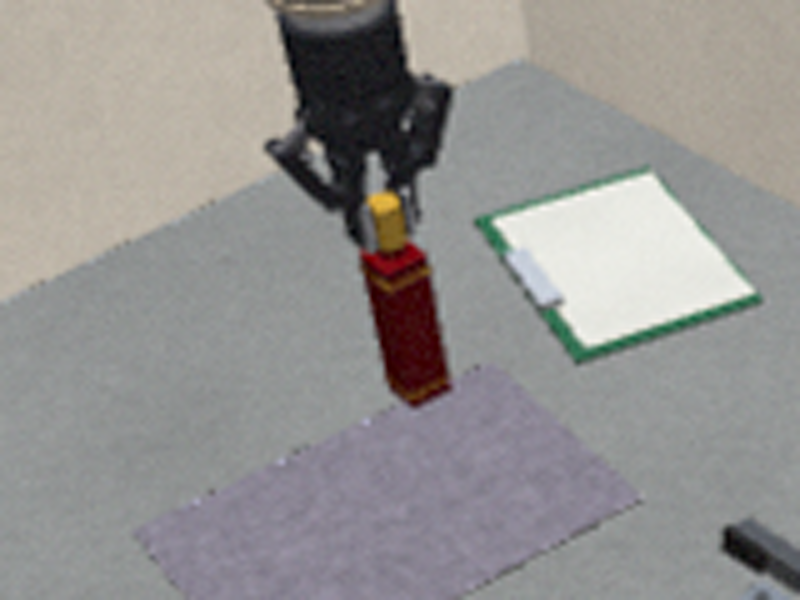

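Emit:
drive_tool(
  targets=[
    {"slide":[0.4,0,0],"turn":0},
    {"slide":[0,0,0],"turn":0},
  ],
)

```text
t: 31.48
eef_pos: [0.609, 0.462, 0.1108]
ee_rot: [0.726, 0.688, 0.0, 0.0]
wrist_force: [-0.6, 0.7, 5.6]
finger_gap: 0.024
```

Emit:
drive_tool(
  targets=[
    {"slide":[0,0,0],"turn":0},
    {"slide":[0,0,0],"turn":0},
    {"slide":[0,0,-2],"turn":0},
    {"slide":[0,0,-5],"turn":0},
    {"slide":[0,0,-5],"turn":-2.3},
    {"slide":[0,0,0],"turn":0},
    {"slide":[0,0,0],"turn":0},
  ],
  claw=1,
  grip_force=30,
)

```text
t: 32.35
eef_pos: [0.6086, 0.4617, 0.2305]
ee_rot: [0.712, 0.702, -0.0, -0.0]
wrist_force: [0.2, -0.3, -2.3]
finger_gap: 0.0233
```

```bash
python3 -c "
from h import *
go(.507,.077,.23)"
```

```text
t 32.35 tcp [0.6086 0.4617 0.2305] phi 89.24 need slide cm [-38.6   -9.65   0.07] F [ 0.2 -0.3 -2.3] M [-0.02  0.02  0.04] gap 0.0233
```

Emit:
drive_tool(
  targets=[
    {"slide":[-2,-1,0],"turn":0},
    {"slide":[-4,-2,0],"turn":0},
    {"slide":[-5,-2,0],"turn":0},
    {"slide":[-5,-2,0],"turn":0},
    {"slide":[-6,-1.3,0],"turn":0},
    {"slide":[-6,-1,0],"turn":0},
    {"slide":[-5,-0.3,0],"turn":0},
    {"slide":[-3.6,0,0],"turn":0},
    {"slide":[-2,0,0],"turn":0},
    {"slide":[0,0,0],"turn":0},
    {"slide":[0,0,0],"turn":0},
  ],
)

```text
t: 33.72
eef_pos: [0.5079, 0.0789, 0.2302]
ee_rot: [0.711, 0.703, -0.0, -0.0]
wrist_force: [0.0, 0.7, -1.3]
finger_gap: 0.023
```

```bash
python3 -c "
from h import *
go(.507,.077,.12)
o=held('u')"
```

```text
t 33.73 tcp [0.5079 0.0789 0.2302] phi 89.38 need slide cm [-0.2  -0.08 11.02] F [ 0.   0.7 -1.3] M [ 0.04 -0.    0.  ] gap 0.023
t 33.825 F [-0.1 -0.6 -1.1] 0.0228 tcp [0.5079 0.0789 0.2303] quat [ 0.711  0.703 -0.    -0.   ]
brass 0.12 12 x [0.489 0.512] y [0.055 0.059 0.085]
brass 0.22 24 x [0.489 0.521] y [0.056 0.058 0.083]
brass 0.26 44 x [0.497 0.514] y [0.061 0.064 0.069]
brass 0.28 59 x [0.497 0.518] y [0.062 0.068 0.081]
maroon 0.12 23 x [0.49  0.516] y [0.055 0.057 0.086]
maroon 0.14 71 x [0.489 0.518] y [0.054 0.057 0.085]
maroon 0.16 85 x [0.489 0.517] y [0.054 0.057 0.082]
maroon 0.18 91 x [0.489 0.519] y [0.055 0.057 0.083]
maroon 0.2 98 x [0.489 0.517] y [0.055 0.057 0.085]
maroon 0.22 67 x [0.489 0.518] y [0.055 0.057 0.083]
maroon 0.24 110 x [0.489 0.521] y [0.056 0.065 0.084]
```

View pics/u_z.png

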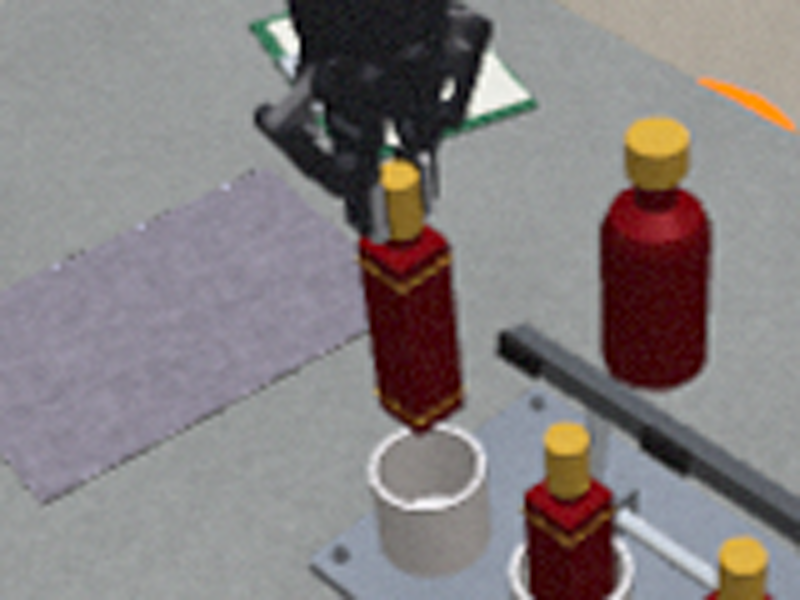

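Emit:
drive_tool(
  targets=[
    {"slide":[-0.1,-0.1,0],"turn":0},
    {"slide":[0,0,3],"turn":0},
    {"slide":[0,0,2],"turn":0},
    {"slide":[0,0,2],"turn":0},
    {"slide":[0,0,2],"turn":0},
    {"slide":[0,0,1.3],"turn":0},
    {"slide":[0,0,0.5],"turn":0},
    {"slide":[0,0,0.2],"turn":0},
    {"slide":[0,0,0],"turn":0},
  ],
)

```text
t: 34.95
eef_pos: [0.5074, 0.0763, 0.1212]
ee_rot: [0.712, 0.703, 0.0, 0.0]
wrist_force: [0.3, -0.5, -2.0]
finger_gap: 0.0236
```

Emit:
drive_tool(
  targets=[
    {"slide":[0,0,0.1],"turn":0},
    {"slide":[0,0,0],"turn":0},
  ],
)

```text
t: 35.2
eef_pos: [0.5078, 0.0762, 0.1209]
ee_rot: [0.712, 0.703, 0.001, 0.0]
wrist_force: [-1.8, -0.4, 8.2]
finger_gap: 0.0231
```

Emit:
drive_tool(
  targets=[
    {"slide":[0,0,0],"turn":0},
    {"slide":[0,0,0],"turn":0},
    {"slide":[0,0,0],"turn":0},
    {"slide":[0,0,-2],"turn":0},
    {"slide":[0,0,-4],"turn":0},
    {"slide":[0,0,-4],"turn":0},
    {"slide":[0,0,0],"turn":0},
  ],
  claw=0.45,
  grip_force=20,
)

```text
t: 36.08
eef_pos: [0.5089, 0.0765, 0.2224]
ee_rot: [0.712, 0.703, 0.002, 0.001]
wrist_force: [0.3, 1.0, -0.4]
finger_gap: 0.0465
```

```bash
python3 -c "
from h import *
o=held('v')
f=o['side']; cv2.imwrite('pics/v_s.png',cv2.resize(f['color'][130:280,180:380],(800,600),interpolation=cv2.INTER_CUBIC))
c=cloud(f); z=c[...,2]; g=(f['color'].max(-1)<60)&(z>0.13)&(z<0.25)&(c[...,0]>.5)&(c[...,0]<.75)&(c[...,1]<-.18)&(c[...,1]>-.26)
q=c[g]; 
for a in np.arange(.14,.24,.01):
    p=q[(q[:,2]>=a)&(q[:,2]<a+.01)]
    if len(p)>3: print(a.round(2),len(p),p.mean(0).round(4),p.min(0).round(3),p.max(0).round(3))
"
```

```text
t 36.175 F [0.1 0.4 0.3] 0.0471 tcp [0.5069 0.0765 0.2196] quat [ 0.711  0.703  0.    -0.   ]
brass 0.12 17 x [0.489 0.515] y [0.051 0.054 0.077]
brass 0.14 22 x [0.496 0.508] y [0.059 0.062 0.071]
brass 0.16 45 x [0.496 0.51 ] y [0.058 0.062 0.073]
brass 0.18 36 x [0.498 0.516] y [0.059 0.07  0.079]
maroon 0.06 35 x [0.489 0.515] y [0.051 0.061 0.083]
maroon 0.08 76 x [0.488 0.517] y [0.051 0.054 0.08 ]
maroon 0.1 74 x [0.489 0.515] y [0.052 0.054 0.081]
maroon 0.12 80 x [0.489 0.519] y [0.052 0.06  0.085]
maroon 0.14 36 x [0.493 0.52 ] y [0.054 0.062 0.078]
0.14 10 [ 0.6    -0.2214  0.1465] [ 0.597 -0.227  0.144] [ 0.605 -0.212  0.15 ]
0.15 32 [ 0.6017 -0.2201  0.1544] [ 0.597 -0.23   0.151] [ 0.607 -0.207  0.159]
0.16 30 [ 0.6038 -0.2209  0.1648] [ 0.6  -0.23  0.16] [ 0.611 -0.208  0.169]
0.17 31 [ 0.6054 -0.2205  0.175 ] [ 0.601 -0.231  0.17 ] [ 0.613 -0.206  0.18 ]
0.18 30 [ 0.6071 -0.2212  0.1851] [ 0.602 -0.23   0.18 ] [ 0.613 -0.207  0.19 ]
0.19 33 [ 0.6082 -0.2214  0.1953] [ 0.604 -0.23   0.19 ] [ 0.615 -0.21   0.2  ]
0.2 35 [ 0.6111 -0.2205  0.2048] [ 0.607 -0.23   0.2  ] [ 0.618 -0.207  0.21 ]
0.21 53 [ 0.6173 -0.2183  0.2131] [ 0.608 -0.229  0.21 ] [ 0.629 -0.207  0.217]
```

View pics/v_s.png

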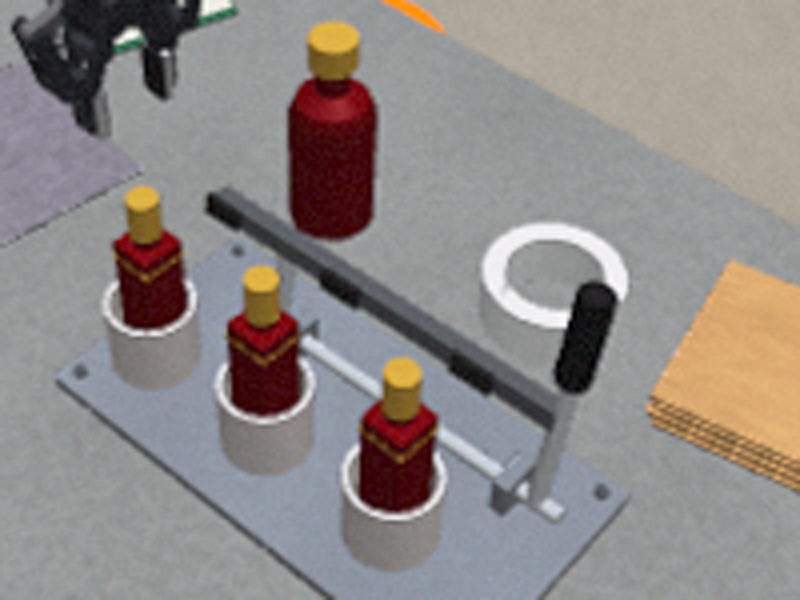

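All three bottles stand in their cups: centres within about 3 mm and all vertical. Next is the lever: grip axis at rest about (0.6155,-0.2185,0.178). I'll turn the shut fingers a quarter turn, go behind it, and pull towards the robot.

```bash
python3 -c "
from h import *
from station import r
print(r.sense()['qpos'].round(2)); go(.675,-.2185,.26)"
```

```text
[-0.75  0.26  0.62  1.86 -0.17  1.08 -0.07]
t 36.17 tcp [0.5069 0.0765 0.2196] phi 89.29 need slide cm [-29.28  17.17  -4.05] F [0.1 0.4 0.3] M [-0.03  0.03 -0.01] gap 0.0471
```

Emit:
drive_tool(
  targets=[
    {"slide":[0,0,-4.5],"turn":9.9},
    {"slide":[0,0,0],"turn":9.9},
    {"slide":[0,0,0],"turn":9.9},
    {"slide":[0,0,0],"turn":9.9},
    {"slide":[0,0,0],"turn":9.9},
    {"slide":[0,0,0],"turn":9.9},
    {"slide":[0,0,0],"turn":9.9},
    {"slide":[0,0,0],"turn":9.9},
    {"slide":[0,0,0],"turn":10.1},
    {"slide":[0,0,0],"turn":0},
  ],
  claw=1,
  grip_force=60,
)

```text
t: 37.42
eef_pos: [0.5063, 0.0764, 0.2635]
ee_rot: [1.0, 0.0, -0.001, 0.001]
wrist_force: [0.0, 0.6, 1.0]
finger_gap: 0.0
```

```bash
python3 -c "
from h import *
from station import r
print(r.sense()['qpos'].round(2)); go(.675,-.2185,.265)"
```

```text
[-1.    0.26  0.95  1.8  -0.23  1.19 -1.55]
t 37.42 tcp [0.5063 0.0764 0.2635] phi 0.04 need slide cm [16.85 29.5  -0.15] F [0.  0.6 1. ] M [-0.03  0.04 -0.02] gap 0.0
```

Emit:
drive_tool(
  targets=[
    {"slide":[1.5,2.6,0],"turn":0},
    {"slide":[2.2,4,0],"turn":0},
    {"slide":[2.2,4,0],"turn":0},
    {"slide":[2.2,4,0],"turn":0},
    {"slide":[2.2,4,0],"turn":0},
    {"slide":[2.2,4,0],"turn":0},
    {"slide":[2.2,4,0],"turn":0},
    {"slide":[2.2,2.9,0],"turn":0},
    {"slide":[0,0,0],"turn":0},
    {"slide":[0,0,0],"turn":0},
    {"slide":[0,0,0],"turn":0},
  ],
)

```text
t: 38.8
eef_pos: [0.6757, -0.2174, 0.2646]
ee_rot: [1.0, 0.001, -0.0, -0.001]
wrist_force: [-0.1, 0.4, 0.4]
finger_gap: 0.0002
```

```bash
python3 -c "
from h import *
from station import r
print(r.sense()['qpos'].round(2)); go(.675,-.2185,.132)"
```

```text
[-0.21  0.65  0.85  1.29 -0.48  1.41 -0.96]
t 38.8 tcp [ 0.6757 -0.2174  0.2646] phi 0.12 need slide cm [-0.07  0.13 13.26] F [-0.1  0.4  0.4] M [0.04 0.01 0.02] gap 0.0002
```

Emit:
drive_tool(
  targets=[
    {"slide":[0,0.1,4],"turn":0},
    {"slide":[0,0,4],"turn":0},
    {"slide":[0,0,4],"turn":0},
    {"slide":[0,0,1.3],"turn":0},
    {"slide":[0,0,0],"turn":0},
    {"slide":[0,0,0],"turn":0},
  ],
)

```text
t: 39.55
eef_pos: [0.6768, -0.2202, 0.1338]
ee_rot: [1.0, -0.0, 0.001, 0.0]
wrist_force: [0.5, -0.1, 0.3]
finger_gap: 0.0002
```

```bash
python3 -c "
from h import *
o=look(tag='w'); go(.54,-.2185,.132)
f=o['side']; cv2.imwrite('pics/w_s.png',cv2.resize(f['color'][130:280,220:420],(800,600),interpolation=cv2.INTER_CUBIC))"
```

```text
t 39.65 tcp [ 0.6767 -0.2203  0.1335] phi -0.02 need slide cm [-13.67  -0.17   0.12] F [-0.3 -0.4  0.8] M [ 0.01 -0.04 -0.02] gap -0.0003
```

View pics/w_s.png

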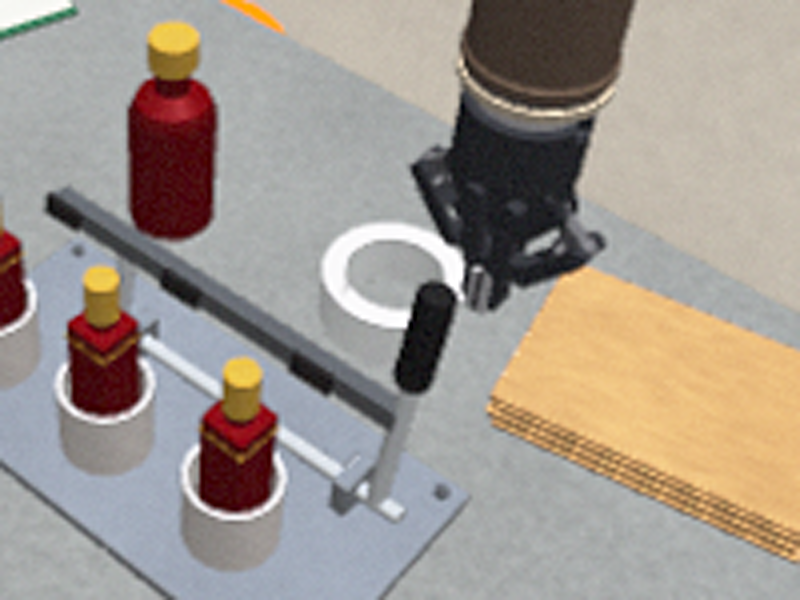

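The shut fingers stand behind the grip, at about (478,290) with the grip at (425,335). I'll pull in steps.

Emit:
drive_tool(
  targets=[
    {"slide":[-2,0,0],"turn":0},
    {"slide":[-1.5,0,0],"turn":0},
    {"slide":[-1.5,0,0],"turn":0},
    {"slide":[-1.5,0,0],"turn":0},
    {"slide":[-1.5,0,0],"turn":0},
    {"slide":[0,0,0],"turn":0},
  ],
)

```text
t: 40.4
eef_pos: [0.598, -0.22, 0.1338]
ee_rot: [1.0, -0.0, 0.003, 0.0]
wrist_force: [6.7, -0.3, 2.1]
finger_gap: 0.0001
```

Emit:
drive_tool(
  targets=[
    {"slide":[-1.5,0,0],"turn":0},
    {"slide":[-1.5,0,0],"turn":0},
    {"slide":[-1.5,0,0],"turn":0},
    {"slide":[-1,0,0],"turn":0},
    {"slide":[0,0,0],"turn":0},
  ],
)

```text
t: 41.02
eef_pos: [0.5444, -0.22, 0.1338]
ee_rot: [1.0, 0.0, 0.004, 0.0]
wrist_force: [9.4, 0.3, 4.4]
finger_gap: -0.0
```

```bash
python3 -c "
from h import *
o=look(tag='x'); go(.53,-.2185,.132)
f=o['side']; cv2.imwrite('pics/x_s.png',cv2.resize(f['color'][130:280,220:420],(800,600),interpolation=cv2.INTER_CUBIC))"
```

```text
t 41.12 tcp [ 0.5449 -0.22    0.134 ] phi 0.05 need slide cm [-1.49 -0.15  0.19] F [7.9 1.5 4.8] M [ 0.33 -1.81 -0.04] gap -0.0001
```

View pics/x_s.png

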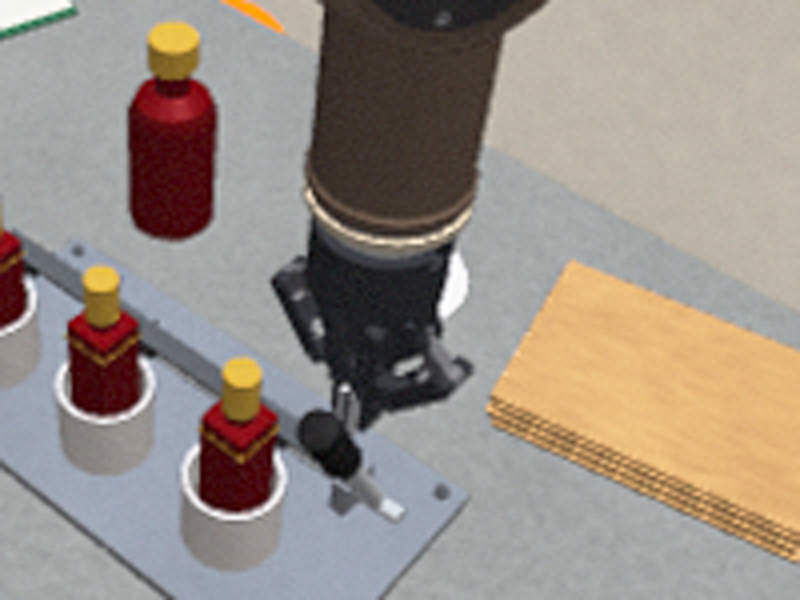

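Lever nearly over, bottles still standing. I'll creep to the stop, watching for the force to rise.

Emit:
drive_tool(
  targets=[
    {"slide":[-0.6,0,0],"turn":0},
    {"slide":[-0.4,0,0],"turn":0},
    {"slide":[0,0,0],"turn":0},
  ],
)

```text
t: 41.5
eef_pos: [0.5352, -0.22, 0.1337]
ee_rot: [1.0, 0.0, 0.004, 0.001]
wrist_force: [10.4, 0.9, 2.0]
finger_gap: -0.0004
```

Emit:
drive_tool(
  targets=[
    {"slide":[-0.3,0,0],"turn":0},
    {"slide":[0,0,0],"turn":0},
    {"slide":[0,0,0],"turn":0},
  ],
)

```text
t: 41.88
eef_pos: [0.5325, -0.22, 0.1338]
ee_rot: [1.0, 0.001, 0.004, 0.001]
wrist_force: [10.2, 1.2, 1.9]
finger_gap: -0.0001
```

Emit:
drive_tool(
  targets=[
    {"slide":[-0.3,0,0],"turn":0},
    {"slide":[0,0,0],"turn":0},
    {"slide":[0,0,0],"turn":0},
  ],
)

```text
t: 42.25
eef_pos: [0.5295, -0.2199, 0.1338]
ee_rot: [1.0, 0.001, 0.004, 0.001]
wrist_force: [10.6, 0.6, 1.0]
finger_gap: -0.0001
```

Emit:
drive_tool(
  targets=[
    {"slide":[-0.3,0,0],"turn":0},
    {"slide":[0,0,0],"turn":0},
    {"slide":[0,0,0],"turn":0},
  ],
)

```text
t: 42.62
eef_pos: [0.5285, -0.22, 0.1345]
ee_rot: [1.0, 0.001, 0.006, 0.001]
wrist_force: [15.8, 1.6, 4.2]
finger_gap: 0.0001
```

Emit:
drive_tool(
  targets=[
    {"slide":[-0.3,0,0],"turn":0},
    {"slide":[0,0,0],"turn":0},
  ],
)

```text
t: 42.88
eef_pos: [0.5278, -0.2199, 0.1351]
ee_rot: [1.0, 0.002, 0.008, 0.002]
wrist_force: [21.5, 1.1, 0.5]
finger_gap: -0.0001
```

```bash
python3 -c "
from h import *
o=look(tag='y'); go(.53,-.2185,.132)
f=o['side']; cv2.imwrite('pics/y_s.png',cv2.resize(f['color'][130:280,200:400],(800,600),interpolation=cv2.INTER_CUBIC))"
```

```text
t 42.98 tcp [ 0.5278 -0.22    0.1351] phi 0.18 need slide cm [ 0.22 -0.15  0.31] F [21.5  1.4  1.1] M [ 0.26 -4.86  0.06] gap -0.0003
```

View pics/y_s.png

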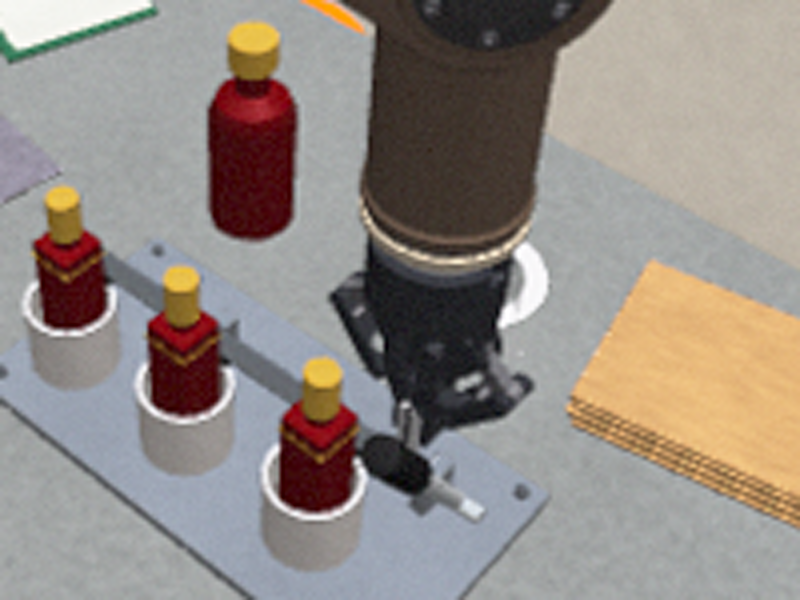

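At the stop: force doubled to 21 N with no more travel, and the bottles are upright. Now I ease the lever back.

Emit:
drive_tool(
  targets=[
    {"slide":[1.0,0,0],"turn":0},
    {"slide":[1.5,0,0],"turn":0},
    {"slide":[1.5,0,0],"turn":0},
    {"slide":[1.5,0,0],"turn":0},
    {"slide":[1.5,0,0],"turn":0},
    {"slide":[1.5,0,0],"turn":0},
    {"slide":[1.5,0,0],"turn":0},
    {"slide":[1.5,0,0],"turn":0},
    {"slide":[1.5,0,0],"turn":0},
    {"slide":[2,0,0],"turn":0},
    {"slide":[0,0,0],"turn":0},
    {"slide":[0,0,0],"turn":0},
  ],
)

```text
t: 44.48
eef_pos: [0.6682, -0.2203, 0.1319]
ee_rot: [1.0, -0.001, -0.0, 0.0]
wrist_force: [-1.1, -0.5, -0.5]
finger_gap: -0.0
```

```bash
python3 -c "
from h import *
o=look(tag='z'); go(.5133,-.1565,.265)
f=o['side']; cv2.imwrite('pics/z_s.png',cv2.resize(f['color'][130:280,200:400],(800,600),interpolation=cv2.INTER_CUBIC))
c=cloud(f); z=c[...,2]; g=(f['color'].max(-1)<60)&(z>0.13)&(z<0.22)&(c[...,0]>.5)&(c[...,0]<.63)&(c[...,1]<-.18)&(c[...,1]>-.26)
q=c[g]; 
for a in np.arange(.14,.24,.02):
    p=q[(q[:,2]>=a)&(q[:,2]<a+.01)]
    if len(p)>3: print(a.round(2),len(p),p.mean(0).round(4))
for (x,y) in ((.507,.073),(.51,-.042),(.513,-.157)):
  for k,z0,z1 in(('brass',.155,.18),('maroon',.08,.13)):
    p=near(f,(x,y),.045,.05,k); p=p[(p[:,2]>z0)&(p[:,2]<z1)&(p[:,0]<.56)]; print(k,np.percentile(p[:,0],[5,95]).round(4),np.percentile(p[:,1],[5,50,95]).round(4))
f=o['top']; 
for (x,y) in ((.507,.073),(.51,-.042),(.513,-.157)):
  for k,z0,z1 in(('brass',.178,.19),('maroon',.13,.145)):
    p=near(f,(x,y),.045,.05,k); p=p[(p[:,2]>z0)&(p[:,2]<z1)&(p[:,0]<.56)]; print('top',k,len(p),p.mean(0).round(4))
"
```

```text
t 44.58 tcp [ 0.6681 -0.2202  0.132 ] phi -0.08 need slide cm [-15.49  -6.35 -13.3 ] F [-0.   0.  -0.3] M [ 0.03  0.01 -0.07] gap 0.0002
0.14 14 [ 0.6001 -0.2198  0.1475]
0.16 31 [ 0.6036 -0.2206  0.1655]
0.18 32 [ 0.6073 -0.2211  0.1853]
0.2 35 [ 0.6106 -0.222   0.2051]
brass [0.4955 0.5095] [0.0581 0.0627 0.0747]
maroon [0.4886 0.5166] [0.0518 0.0542 0.0825]
brass [0.4982 0.5137] [-0.0526 -0.0484 -0.0364]
maroon [0.4918 0.5197] [-0.0599 -0.0574 -0.0289]
brass [0.5025 0.5171] [-0.1684 -0.1636 -0.1524]
maroon [0.4953 0.5226] [-0.1754 -0.1698 -0.1423]
top brass 40 [0.5073 0.0708 0.1826]
top maroon 43 [0.5004 0.0677 0.1395]
top brass 0 [nan nan nan]
top maroon 0 [nan nan nan]
top brass 0 [nan nan nan]
top maroon 0 [nan nan nan]<string>:16: RuntimeWarning: Mean of empty slice.
  ret = um.true_divide(
```

View pics/z_s.png

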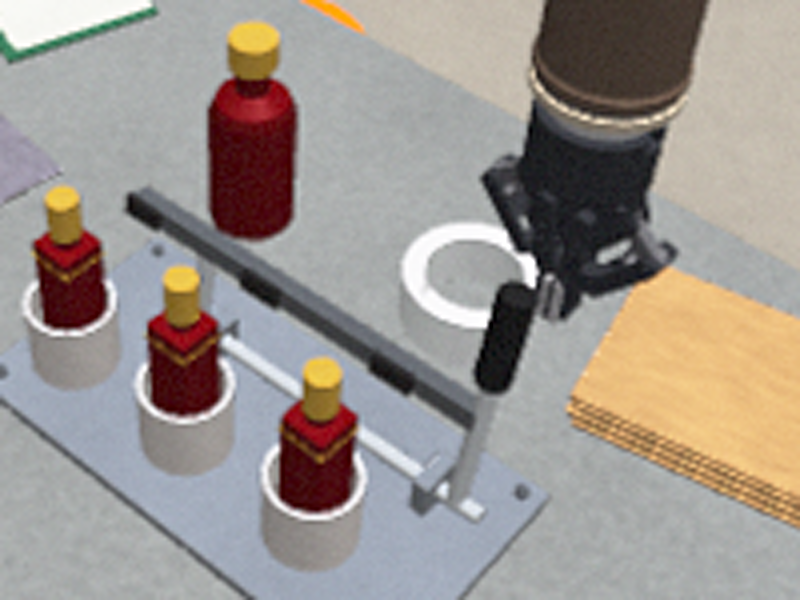

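The lever is back: its grip points match the rest positions to 1 mm, and the bottles still stand. Now the carton: I'll verify its cross point, then pick bottle 1 from cup2.

Run:
```python
from h import *
for n in("top","side"):
    f=load("a",n); c=cloud(f); z=c[...,2]
    m=(z>0.08)&(z<0.097)&(abs(c[...,0]-.4826)<.075)&(abs(c[...,1]+.3985)<.075)
    q=c[m][:,:2]
    best=None
    from scipy.optimize import least_squares
    def res(a):
        d=q-a[:2]; cs,sn=np.cos(a[2]),np.sin(a[2]); u=np.abs(d@[cs,sn]); v=np.abs(d@[-sn,cs])
        return np.min([np.abs(u-.059),np.abs(v-.059),u,v],axis=0)
    for a0 in np.radians([-15,-10,-5,0,5,10]):
        s=least_squares(res,[.4826,-.3985,a0],loss="soft_l1",f_scale=.003)
        if best is None or s.cost<best.cost: best=s
    print(n,len(q),best.x[:2].round(4),np.degrees(best.x[2]).round(2),np.median(res(best.x)).round(4))
```

```text
top 490 [ 0.483  -0.3971] -9.99 0.0021
side 1278 [ 0.4806 -0.3993] -10.01 0.002
```

Emit:
drive_tool(
  targets=[
    {"slide":[0,0,-6],"turn":0},
    {"slide":[0,0,-6],"turn":0},
    {"slide":[0,0,-1.2],"turn":0},
    {"slide":[-4,-1.5,0],"turn":0},
    {"slide":[-4,-1.6,0],"turn":0},
    {"slide":[-4,-1.6,0],"turn":0},
    {"slide":[-3.4,-1.6,0],"turn":0},
    {"slide":[0,0,0],"turn":0},
    {"slide":[0,0,0],"turn":0},
    {"slide":[0,0,0],"turn":0},
  ],
  claw=0.45,
  grip_force=40,
)

```text
t: 45.82
eef_pos: [0.5155, -0.1571, 0.2636]
ee_rot: [1.0, -0.0, 0.0, 0.0]
wrist_force: [0.2, -0.5, -0.1]
finger_gap: 0.0469
```

```bash
python3 -c "
from h import *
go(.5145,-.1565,.12)"
```

```text
t 45.83 tcp [ 0.5155 -0.1571  0.2636] phi -0.04 need slide cm [-0.1  -0.07 14.36] F [ 0.2 -0.5 -0.1] M [ 0.03 -0.05 -0.01] gap 0.0469
```

Emit:
drive_tool(
  targets=[
    {"slide":[-0.1,-0.1,4],"turn":0},
    {"slide":[0,0,4],"turn":0},
    {"slide":[0,0,4],"turn":0},
    {"slide":[0,0,2.2],"turn":0},
    {"slide":[0,0,0],"turn":0},
    {"slide":[0,0,0],"turn":0},
  ],
)

```text
t: 46.58
eef_pos: [0.5146, -0.1565, 0.1224]
ee_rot: [1.0, -0.001, 0.0, 0.0]
wrist_force: [-0.8, 0.5, 0.3]
finger_gap: 0.0473
```

Emit:
drive_tool(
  targets=[
    {"slide":[0,0,0],"turn":0},
    {"slide":[0,0,0],"turn":0},
    {"slide":[0,0,0],"turn":0},
    {"slide":[0,0,-3],"turn":0},
    {"slide":[0,0,-4],"turn":0},
    {"slide":[0,0,-4.5],"turn":9.3},
    {"slide":[0,0,0],"turn":0},
  ],
  claw=1,
  grip_force=40,
)

```text
t: 47.45
eef_pos: [0.5156, -0.1565, 0.2397]
ee_rot: [0.997, -0.082, 0.003, 0.0]
wrist_force: [-0.6, 0.7, -1.5]
finger_gap: 0.023
```

```bash
python3 -c "
from h import *
held('A'); go(.5055,-.4325,.235)"
```

```text
t 47.55 F [-0.6  0.2 -1.5] 0.023 tcp [ 0.5138 -0.1552  0.2366] quat [ 0.997 -0.08   0.    -0.   ]
brass 0.14 20 x [0.495 0.522] y [-0.176 -0.17  -0.143]
brass 0.24 30 x [0.495 0.523] y [-0.176 -0.17  -0.14 ]
brass 0.26 23 x [0.503 0.512] y [-0.162 -0.157 -0.144]
brass 0.28 59 x [0.503 0.518] y [-0.161 -0.153 -0.144]
maroon 0.14 64 x [0.496 0.52 ] y [-0.176 -0.172 -0.141]
maroon 0.16 94 x [0.496 0.522] y [-0.176 -0.172 -0.143]
maroon 0.18 102 x [0.495 0.522] y [-0.176 -0.17  -0.139]
maroon 0.2 107 x [0.495 0.523] y [-0.176 -0.171 -0.143]
maroon 0.22 106 x [0.496 0.522] y [-0.176 -0.171 -0.144]
maroon 0.24 137 x [0.496 0.521] y [-0.175 -0.165 -0.141]
maroon 0.26 12 x [0.503 0.511] y [-0.18  -0.175 -0.157]
t 47.55 tcp [ 0.5138 -0.1552  0.2366] phi -9.21 need slide cm [ 3.62 27.5   0.14] F [-0.6  0.2 -1.5] M [-0.03  0.03  0.02] gap 0.023
```

View pics/A_z.png

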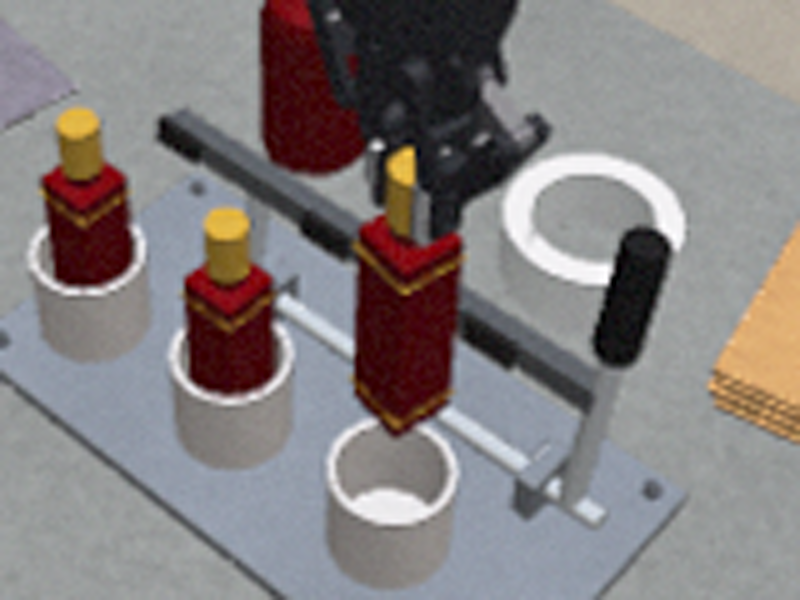

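Emit:
drive_tool(
  targets=[
    {"slide":[0.3,2.6,0],"turn":0},
    {"slide":[0.6,5,0],"turn":0},
    {"slide":[0.7,5,0],"turn":0},
    {"slide":[0.7,5,0],"turn":0},
    {"slide":[0.7,5,0],"turn":0},
    {"slide":[0.5,3.5,0],"turn":0},
    {"slide":[0.1,1.4,0],"turn":0},
    {"slide":[0,0,0],"turn":0},
    {"slide":[0,0,0],"turn":0},
    {"slide":[0,0,0],"turn":0},
  ],
)

```text
t: 48.8
eef_pos: [0.5057, -0.4313, 0.2366]
ee_rot: [0.997, -0.08, 0.0, -0.001]
wrist_force: [0.0, 0.3, -1.3]
finger_gap: 0.0227
```

```bash
python3 -c "
from h import *
o=held('B'); go(.5055,-.4325,.235); bottles(o['top'])"| grep -v 'brass [0-9]\{3,\}'
```

```text
t 48.9 F [ 0.5 -0.3 -0.4] 0.023 tcp [ 0.5055 -0.4318  0.2368] quat [ 0.997 -0.08   0.    -0.   ]
brass 0.0 393 x [0.462 0.537] y [-0.446 -0.422 -0.385]
brass 0.02 256 x [0.471 0.541] y [-0.453 -0.419 -0.384]
brass 0.04 307 x [0.464 0.541] y [-0.475 -0.426 -0.384]
brass 0.06 445 x [0.464 0.541] y [-0.471 -0.417 -0.385]
brass 0.08 275 x [0.456 0.542] y [-0.47  -0.46  -0.391]
brass 0.14 23 x [0.485 0.502] y [-0.449 -0.431 -0.413]
brass 0.22 14 x [0.486 0.496] y [-0.446 -0.43  -0.418]
brass 0.24 27 x [0.485 0.505] y [-0.447 -0.429 -0.413]
brass 0.26 64 x [0.494 0.501] y [-0.439 -0.43  -0.42 ]
brass 0.28 170 x [0.494 0.513] y [-0.438 -0.43  -0.42 ]
maroon 0.12 27 x [0.485 0.492] y [-0.445 -0.43  -0.414]
maroon 0.14 79 x [0.485 0.507] y [-0.45  -0.434 -0.415]
maroon 0.16 118 x [0.485 0.503] y [-0.449 -0.433 -0.414]
maroon 0.18 125 x [0.486 0.504] y [-0.449 -0.433 -0.414]
maroon 0.2 134 x [0.485 0.505] y [-0.449 -0.434 -0.414]
maroon 0.22 121 x [0.485 0.506] y [-0.449 -0.434 -0.414]
maroon 0.24 210 x [0.487 0.504] y [-0.447 -0.432 -0.414]
t 48.9 tcp [ 0.5055 -0.4318  0.2368] phi -9.23 need slide cm [0.01 0.07 0.18] F [ 0.5 -0.3 -0.4] M [-0.01 -0.06 -0.02] gap 0.023
maroon 166 [241.9 156.7] med [0.7049 0.0886 0.1266] min [0.688 0.064 0.095] max [0.743 0.125 0.139]
maroon 56 [281.8 216.4] med [ 0.4994 -0.0314  0.139 ] min [ 0.493 -0.055  0.081] max [ 0.526 -0.023  0.145]
maroon 40 [250.8 218.2] med [0.4961 0.063  0.1393] min [0.49  0.056 0.132] max [0.522 0.086 0.145]
maroon 29 [412.4 214.4] med [ 0.4891 -0.4251  0.2367] min [ 0.486 -0.443  0.149] max [ 0.503 -0.412  0.25 ]
brass 47 [284.1 213. ] med [ 0.5097 -0.0398  0.1809] min [ 0.499 -0.052  0.139] max [ 0.526 -0.03   0.186]
brass 46 [248.9 215. ] med [0.5068 0.0707 0.1814] min [0.497 0.061 0.137] max [0.516 0.085 0.186]
brass 59 [509.1 230.5] med [ 0.4438 -1.1085 -0.4189] min [ 0.402 -1.118 -0.433] max [ 0.467 -1.095 -0.41 ]
```

View pics/B_z.png

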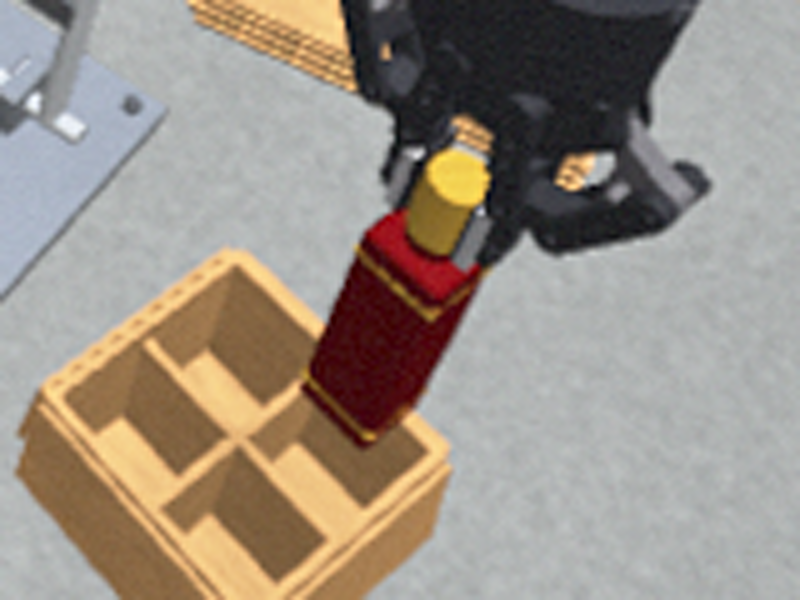

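Emit:
drive_tool(
  targets=[
    {"slide":[-0.05,0.3,0],"turn":0},
    {"slide":[0,0,3],"turn":0},
    {"slide":[0,0,2],"turn":0},
    {"slide":[0,0,2],"turn":0},
    {"slide":[0,0,2],"turn":0},
    {"slide":[0,0,2],"turn":0},
    {"slide":[0,0,0.9],"turn":0},
    {"slide":[0,0,0],"turn":0},
    {"slide":[0,0,0],"turn":0},
  ],
)

```text
t: 50.02
eef_pos: [0.5041, -0.4363, 0.1184]
ee_rot: [0.997, -0.081, 0.0, 0.0]
wrist_force: [-0.6, 0.2, -1.5]
finger_gap: 0.0224
```

Emit:
drive_tool(
  targets=[
    {"slide":[0,0,0.3],"turn":0},
    {"slide":[0,0,0.2],"turn":0},
    {"slide":[0,0,0],"turn":0},
  ],
)

```text
t: 50.4
eef_pos: [0.5043, -0.4364, 0.1138]
ee_rot: [0.997, -0.081, 0.001, 0.0]
wrist_force: [-1.5, 0.6, 5.7]
finger_gap: 0.0227
```

Emit:
drive_tool(
  targets=[
    {"slide":[0,0,0.1],"turn":0},
    {"slide":[0,0,0],"turn":0},
  ],
)

```text
t: 50.65
eef_pos: [0.5045, -0.4366, 0.1138]
ee_rot: [0.997, -0.081, 0.001, 0.001]
wrist_force: [-1.4, 2.1, 12.1]
finger_gap: 0.0228
```

Floor contact. I release and go up.

Emit:
drive_tool(
  targets=[
    {"slide":[0,0,-0.1],"turn":0},
    {"slide":[0,0,0],"turn":0},
    {"slide":[0,0,0],"turn":0},
    {"slide":[0,0,-2],"turn":0},
    {"slide":[0,0,-4],"turn":0},
    {"slide":[0,0,-5],"turn":0},
    {"slide":[0,0,-4],"turn":-9.3},
    {"slide":[0,0,0],"turn":0},
    {"slide":[0,0,0],"turn":0},
  ],
  claw=0.45,
)

```text
t: 51.78
eef_pos: [0.5037, -0.4358, 0.2632]
ee_rot: [1.0, -0.001, 0.0, -0.0]
wrist_force: [1.2, 0.2, -0.9]
finger_gap: 0.0472
```

```bash
python3 -c "
from h import *
held('C'); go(.5105,-.0403,.26)"
```

```text
t 51.875 F [ 1.1 -1.   0.5] 0.047 tcp [ 0.5036 -0.4353  0.2619] quat [ 1.    -0.001 -0.001 -0.001]
brass 0.0 205 x [0.461 0.529] y [-0.438 -0.416 -0.386]
brass 0.02 145 x [0.468 0.541] y [-0.471 -0.411 -0.384]
brass 0.04 254 x [0.46 0.54] y [-0.475 -0.426 -0.384]
brass 0.06 443 x [0.463 0.54 ] y [-0.471 -0.411 -0.387]
brass 0.08 307 x [0.453 0.542] y [-0.47  -0.46  -0.396]
brass 0.1 22 x [0.484 0.516] y [-0.457 -0.44  -0.417]
brass 0.12 14 x [0.484 0.512] y [-0.457 -0.45  -0.432]
brass 0.14 57 x [0.492 0.499] y [-0.447 -0.438 -0.427]
brass 0.16 131 x [0.493 0.512] y [-0.446 -0.437 -0.427]
maroon 0.06 61 x [0.484 0.498] y [-0.45  -0.433 -0.417]
maroon 0.08 99 x [0.484 0.506] y [-0.455 -0.441 -0.42 ]
maroon 0.1 72 x [0.484 0.507] y [-0.456 -0.44  -0.42 ]
maroon 0.12 196 x [0.485 0.514] y [-0.453 -0.44  -0.42 ]
t 51.88 tcp [ 0.5036 -0.4353  0.2619] phi -0.08 need slide cm [  0.64 -39.5    0.23] F [ 1.1 -1.   0.5] M [-0.03  0.03  0.02] gap 0.047
```

View pics/C_z.png

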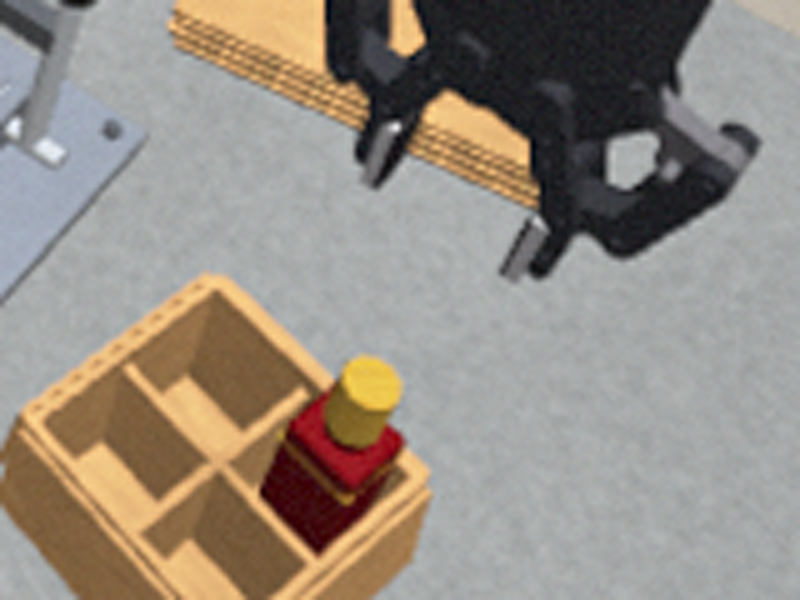

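Bottle 1 stands in its cell. Back to cup1.

Emit:
drive_tool(
  targets=[
    {"slide":[0,-3.5,0],"turn":0},
    {"slide":[0.1,-6,0],"turn":0},
    {"slide":[0.1,-6,0],"turn":0},
    {"slide":[0.1,-6,0],"turn":0},
    {"slide":[0.1,-6,0],"turn":0},
    {"slide":[0.1,-6,0],"turn":0},
    {"slide":[0.1,-4,0],"turn":0},
    {"slide":[0,-2,0],"turn":0},
    {"slide":[0,0,0],"turn":0},
    {"slide":[0,0,0],"turn":0},
    {"slide":[0,0,0],"turn":0},
  ],
)

```text
t: 53.25
eef_pos: [0.5099, -0.0422, 0.2627]
ee_rot: [1.0, -0.001, -0.0, 0.0]
wrist_force: [0.6, -0.0, 0.4]
finger_gap: 0.047
```

```bash
python3 -c "
from h import *
go(.5098,-.0403,.122)"
```

```text
t 53.25 tcp [ 0.5099 -0.0422  0.2627] phi -0.17 need slide cm [-0.   -0.2  14.07] F [ 0.6 -0.   0.4] M [-0.01  0.05 -0.04] gap 0.047
```

Emit:
drive_tool(
  targets=[
    {"slide":[0,-0.2,4],"turn":0},
    {"slide":[0,0,4],"turn":0},
    {"slide":[0,0,4],"turn":0},
    {"slide":[0,0,2],"turn":0},
    {"slide":[0,0,0],"turn":0},
    {"slide":[0,0,0],"turn":0},
  ],
)

```text
t: 54.0
eef_pos: [0.5107, -0.0396, 0.1236]
ee_rot: [1.0, -0.001, 0.001, 0.0]
wrist_force: [0.3, 0.1, -0.4]
finger_gap: 0.0471
```

Emit:
drive_tool(
  targets=[
    {"slide":[0,0,0],"turn":0},
    {"slide":[0,0,0],"turn":0},
    {"slide":[0,0,0],"turn":0},
    {"slide":[0,0,-3],"turn":0},
    {"slide":[0,0,-4],"turn":0},
    {"slide":[0,0,-4.5],"turn":9.3},
    {"slide":[0,0,0],"turn":0},
    {"slide":[0,0,0],"turn":0},
  ],
  claw=1,
)

```text
t: 55.0
eef_pos: [0.5095, -0.0382, 0.237]
ee_rot: [0.997, -0.08, -0.0, -0.0]
wrist_force: [1.0, 1.0, -2.4]
finger_gap: 0.023
```

```bash
python3 -c "
from h import *
held('D'); go(.4472,-.422,.237)"|grep -v bra
```

```text
t 55.1 F [-0.6 -0.5 -2.6] 0.0227 tcp [ 0.5091 -0.0384  0.2365] quat [ 0.997 -0.081 -0.001  0.   ]
maroon 0.12 20 x [0.489 0.515] y [-0.058 -0.054 -0.028]
maroon 0.14 56 x [0.489 0.516] y [-0.058 -0.054 -0.027]
maroon 0.16 90 x [0.489 0.516] y [-0.058 -0.054 -0.026]
maroon 0.18 95 x [0.489 0.518] y [-0.058 -0.055 -0.026]
maroon 0.2 101 x [0.489 0.518] y [-0.059 -0.054 -0.025]
maroon 0.22 93 x [0.489 0.518] y [-0.058 -0.054 -0.027]
maroon 0.24 126 x [0.49 0.52] y [-0.057 -0.048 -0.023]
t 55.1 tcp [ 0.5091 -0.0384  0.2365] phi -9.24 need slide cm [ 0.05 38.86 -0.04] F [-0.6 -0.5 -2.6] M [0.03 0.04 0.01] gap 0.0227
```

View pics/D_z.png

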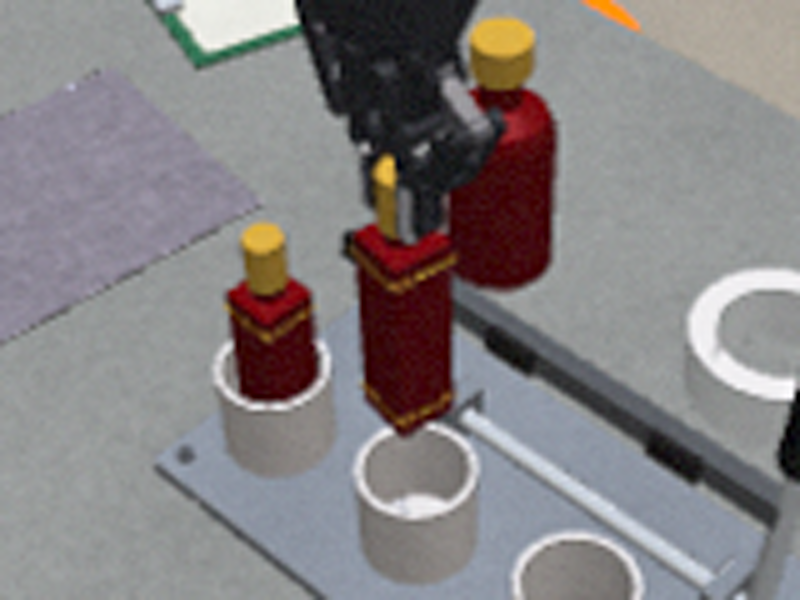

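Emit:
drive_tool(
  targets=[
    {"slide":[0,3,0],"turn":0},
    {"slide":[0,5,0],"turn":0},
    {"slide":[0,6,0],"turn":0},
    {"slide":[0,6,0],"turn":0},
    {"slide":[0,6,0],"turn":0},
    {"slide":[0,5,0],"turn":0},
    {"slide":[0,4,0],"turn":0},
    {"slide":[0,2.5,0],"turn":0},
    {"slide":[0,1.4,0],"turn":0},
    {"slide":[0,0,0],"turn":0},
    {"slide":[0,0,0],"turn":0},
    {"slide":[0,0,0],"turn":0},
  ],
)

```text
t: 56.6
eef_pos: [0.4477, -0.4214, 0.2376]
ee_rot: [0.997, -0.08, 0.0, -0.0]
wrist_force: [0.6, 0.6, -1.4]
finger_gap: 0.0228
```

```bash
python3 -c "
from h import *
o=held('E'); go(.4472,-.422,.113)"
```

```text
t 56.7 F [ 0.4 -0.5 -1.3] 0.023 tcp [ 0.4476 -0.4218  0.2377] quat [ 0.997 -0.081  0.    -0.   ]
brass 0.0 204 x [0.458 0.48 ] y [-0.441 -0.418 -0.375]
brass 0.02 195 x [0.403 0.483] y [-0.46  -0.419 -0.378]
brass 0.04 347 x [0.404 0.483] y [-0.467 -0.426 -0.377]
brass 0.06 420 x [0.407 0.483] y [-0.465 -0.425 -0.377]
brass 0.08 426 x [0.41  0.481] y [-0.462 -0.439 -0.374]
brass 0.12 14 x [0.428 0.489] y [-0.451 -0.439 -0.42 ]
brass 0.14 60 x [0.427 0.498] y [-0.446 -0.44  -0.406]
brass 0.16 49 x [0.492 0.503] y [-0.447 -0.441 -0.436]
brass 0.22 11 x [0.427 0.458] y [-0.441 -0.434 -0.413]
brass 0.24 31 x [0.427 0.456] y [-0.441 -0.426 -0.402]
brass 0.26 65 x [0.435 0.444] y [-0.429 -0.421 -0.411]
brass 0.28 176 x [0.436 0.455] y [-0.429 -0.42  -0.41 ]
maroon 0.06 27 x [0.484 0.492] y [-0.453 -0.445 -0.437]
maroon 0.08 38 x [0.484 0.494] y [-0.453 -0.447 -0.44 ]
maroon 0.1 34 x [0.484 0.494] y [-0.453 -0.447 -0.439]
maroon 0.12 101 x [0.428 0.498] y [-0.452 -0.442 -0.414]
maroon 0.14 71 x [0.427 0.44 ] y [-0.439 -0.424 -0.405]
maroon 0.16 119 x [0.427 0.453] y [-0.441 -0.426 -0.405]
maroon 0.18 129 x [0.427 0.453] y [-0.441 -0.427 -0.406]
maroon 0.2 134 x [0.427 0.448] y [-0.44  -0.425 -0.405]
maroon 0.22 120 x [0.427 0.448] y [-0.44  -0.425 -0.405]
maroon 0.24 216 x [0.428 0.446] y [-0.438 -0.421 -0.404]
t 56.7 tcp [ 0.4476 -0.4218  0.2377] phi -9.25 need slide cm [-0.03  0.03 12.47] F [ 0.4 -0.5 -1.3] M [-0.    0.04 -0.04] gap 0.023
```

View pics/E_z.png

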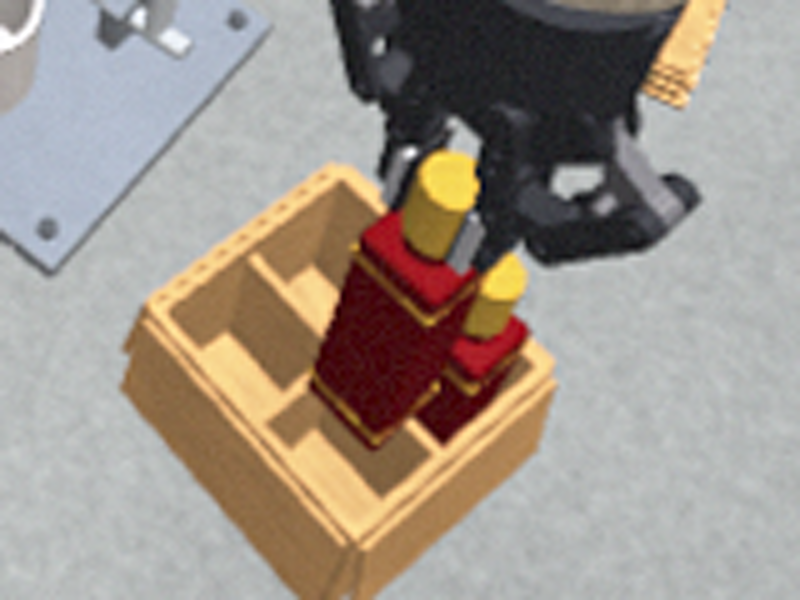

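Emit:
drive_tool(
  targets=[
    {"slide":[-0.1,0.2,0],"turn":0},
    {"slide":[0,0,3],"turn":0},
    {"slide":[0,0,2],"turn":0},
    {"slide":[0,0,2],"turn":0},
    {"slide":[0,0,2],"turn":0},
    {"slide":[0,0,2],"turn":0},
    {"slide":[0,0,0.9],"turn":0},
    {"slide":[0,0,0.3],"turn":0},
    {"slide":[0,0,0],"turn":0},
  ],
)

```text
t: 57.82
eef_pos: [0.4458, -0.4248, 0.116]
ee_rot: [0.997, -0.081, 0.0, 0.0]
wrist_force: [-0.6, 0.2, -1.2]
finger_gap: 0.0226
```

Emit:
drive_tool(
  targets=[
    {"slide":[0,0,0.2],"turn":0},
    {"slide":[0,0,0],"turn":0},
  ],
)

```text
t: 58.08
eef_pos: [0.4461, -0.4253, 0.1148]
ee_rot: [0.997, -0.081, 0.001, 0.001]
wrist_force: [-1.3, 0.2, 4.7]
finger_gap: 0.0228
```

Emit:
drive_tool(
  targets=[
    {"slide":[0,0,0],"turn":0},
    {"slide":[0,0,0],"turn":0},
    {"slide":[0,0,0],"turn":0},
    {"slide":[0,0,-2],"turn":0},
    {"slide":[0,0,-4],"turn":0},
    {"slide":[0,0,-5],"turn":0},
    {"slide":[0,0,-4],"turn":-9.3},
    {"slide":[0,0,0],"turn":0},
    {"slide":[0,0,0],"turn":0},
  ],
  claw=0.45,
)

```text
t: 59.2
eef_pos: [0.4455, -0.4243, 0.264]
ee_rot: [1.0, -0.001, 0.0, -0.0]
wrist_force: [-0.7, 0.4, -1.4]
finger_gap: 0.0469
```

```bash
python3 -c "
from h import *
o=held('F'); go(.507,.0702,.26)
f=o['side']
q=near(f,(.507,.07),.04,.155,'brass'); print(len(q),np.percentile(q,[5,95],axis=0).round(4))" | tail -6
```

```text
maroon 0.08 146 x [0.426 0.487] y [-0.452 -0.437 -0.412]
maroon 0.1 119 x [0.426 0.49 ] y [-0.452 -0.437 -0.411]
maroon 0.12 357 x [0.428 0.498] y [-0.449 -0.434 -0.411]
t 59.3 tcp [ 0.4453 -0.4239  0.2629] phi -0.09 need slide cm [  6.09 -49.42   0.34] F [-0.4 -0.3 -0.2] M [ 0.01  0.02 -0.05] gap 0.0469
92 [[0.4965 0.0589 0.1579]
 [0.513  0.0771 0.1831]]
```

View pics/F_z.png

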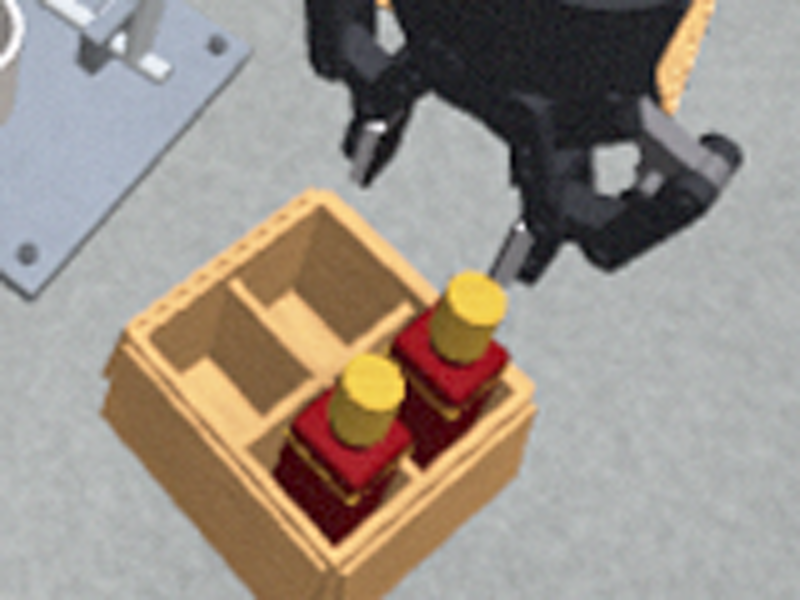

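Two bottles are in cells. Now the last one, from cup0.

Emit:
drive_tool(
  targets=[
    {"slide":[0.5,-4,0],"turn":0},
    {"slide":[0.6,-5,0],"turn":0},
    {"slide":[0.7,-6,0],"turn":0},
    {"slide":[0.7,-6,0],"turn":0},
    {"slide":[0.7,-6,0],"turn":0},
    {"slide":[0.7,-6,0],"turn":0},
    {"slide":[0.7,-6,0],"turn":0},
    {"slide":[0.7,-5,0],"turn":0},
    {"slide":[0.5,-3.5,0],"turn":0},
    {"slide":[0.3,-1.9,0],"turn":0},
    {"slide":[0,0,0],"turn":0},
    {"slide":[0,0,0],"turn":0},
  ],
)

```text
t: 60.8
eef_pos: [0.5068, 0.0674, 0.2636]
ee_rot: [1.0, -0.002, -0.0, 0.0]
wrist_force: [0.3, -0.2, 0.8]
finger_gap: 0.047
```

```bash
python3 -c "
from h import *
go(.5075,.0705,.122)"
```

```text
t 60.8 tcp [0.5068 0.0674 0.2636] phi -0.18 need slide cm [ 0.08 -0.32 14.16] F [ 0.3 -0.2  0.8] M [ 0.01 -0.01  0.01] gap 0.047
```

Emit:
drive_tool(
  targets=[
    {"slide":[0.1,-0.3,4],"turn":0},
    {"slide":[0,0,4],"turn":0},
    {"slide":[0,0,4],"turn":0},
    {"slide":[0,0,2.1],"turn":0},
    {"slide":[0,0,0],"turn":0},
    {"slide":[0,0,0],"turn":0},
  ],
)

```text
t: 61.55
eef_pos: [0.5086, 0.0714, 0.1238]
ee_rot: [1.0, -0.001, 0.001, -0.0]
wrist_force: [0.1, 0.1, -0.3]
finger_gap: 0.0471
```

Emit:
drive_tool(
  targets=[
    {"slide":[0,0,0],"turn":0},
    {"slide":[0,0,0],"turn":0},
    {"slide":[0,0,0],"turn":0},
    {"slide":[0,0,-3],"turn":0},
    {"slide":[0,0,-4],"turn":0},
    {"slide":[0,0,-4.5],"turn":9.3},
    {"slide":[0,0,0],"turn":0},
    {"slide":[0,0,0],"turn":0},
  ],
  claw=1,
)

```text
t: 62.55
eef_pos: [0.5075, 0.0728, 0.2373]
ee_rot: [0.997, -0.08, -0.0, -0.0]
wrist_force: [-0.3, 0.2, -1.6]
finger_gap: 0.0231
```

```bash
python3 -c "
from h import *
held('G'); go(.5157,-.374,.237)"|grep -v bra
```

```text
t 62.65 F [ 0.9  0.3 -1.9] 0.0228 tcp [0.5071 0.0726 0.2367] quat [ 0.997 -0.081 -0.001  0.   ]
maroon 0.12 20 x [0.487 0.515] y [0.052 0.055 0.083]
maroon 0.14 54 x [0.486 0.512] y [0.052 0.057 0.085]
maroon 0.16 79 x [0.486 0.514] y [0.053 0.056 0.085]
maroon 0.18 88 x [0.487 0.514] y [0.052 0.057 0.084]
maroon 0.2 91 x [0.486 0.514] y [0.053 0.057 0.085]
maroon 0.22 84 x [0.487 0.514] y [0.053 0.057 0.083]
maroon 0.24 110 x [0.487 0.515] y [0.054 0.063 0.087]
t 62.65 tcp [0.5071 0.0726 0.2367] phi -9.26 need slide cm [ 8.030e+00  4.394e+01 -2.000e-02] F [ 0.9  0.3 -1.9] M [ 0.03  0.02 -0.  ] gap 0.0228
```

View pics/G_z.png

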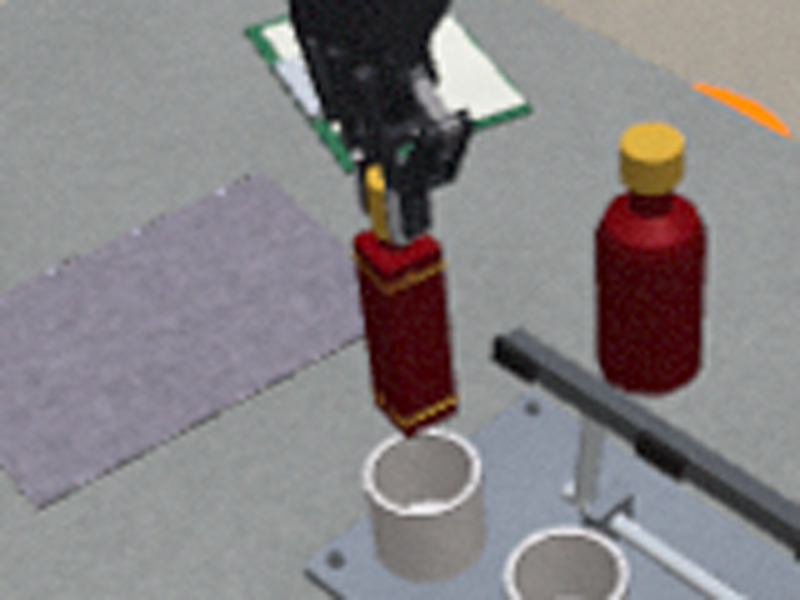

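Emit:
drive_tool(
  targets=[
    {"slide":[0.5,3,0],"turn":0},
    {"slide":[0.9,5,0],"turn":0},
    {"slide":[1,6,0],"turn":0},
    {"slide":[1.1,6,0],"turn":0},
    {"slide":[1.1,6,0],"turn":0},
    {"slide":[1.1,6,0],"turn":0},
    {"slide":[0.9,5,0],"turn":0},
    {"slide":[0.7,3.5,0],"turn":0},
    {"slide":[0.4,2,0],"turn":0},
    {"slide":[0.3,1.3,0],"turn":0},
    {"slide":[0,0,0],"turn":0},
    {"slide":[0,0,0],"turn":0},
  ],
)

```text
t: 64.15
eef_pos: [0.5162, -0.3715, 0.2373]
ee_rot: [0.997, -0.081, -0.0, -0.001]
wrist_force: [0.5, -0.5, -1.3]
finger_gap: 0.023
```

```bash
python3 -c "
from h import *
o=held('H'); go(.5157,-.374,.114)"|egrep 'tcp|0.2[0-9]'
```

```text
t 64.25 F [ 0.4 -0.6 -0.9] 0.0227 tcp [ 0.5163 -0.3714  0.2376] quat [ 0.997 -0.081  0.    -0.   ]
brass 0.22 11 x [0.495 0.501] y [-0.382 -0.365 -0.353]
brass 0.24 29 x [0.494 0.509] y [-0.388 -0.373 -0.355]
brass 0.26 54 x [0.503 0.511] y [-0.379 -0.37  -0.36 ]
brass 0.28 145 x [0.504 0.524] y [-0.378 -0.37  -0.36 ]
maroon 0.22 119 x [0.495 0.517] y [-0.39  -0.377 -0.354]
maroon 0.24 182 x [0.496 0.515] y [-0.388 -0.373 -0.355]
t 64.25 tcp [ 0.5163 -0.3714  0.2376] phi -9.24 need slide cm [-0.02  0.27 12.36] F [ 0.4 -0.6 -0.9] M [ 0.02  0.03 -0.03] gap 0.0227
```

View pics/H_z.png

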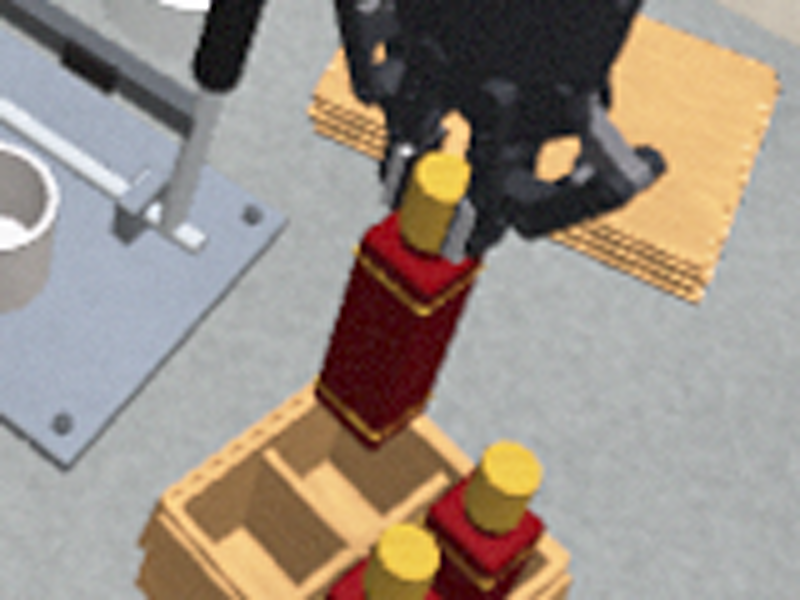

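Emit:
drive_tool(
  targets=[
    {"slide":[0,0.45,0],"turn":0},
    {"slide":[0,0,3],"turn":0},
    {"slide":[0,0,2],"turn":0},
    {"slide":[0,0,2],"turn":0},
    {"slide":[0,0,2],"turn":0},
    {"slide":[0,0,2],"turn":0},
    {"slide":[0,0,0.9],"turn":0},
    {"slide":[0,0,0.3],"turn":0},
    {"slide":[0,0,0],"turn":0},
  ],
)

```text
t: 65.38
eef_pos: [0.5153, -0.3774, 0.116]
ee_rot: [0.997, -0.081, 0.0, 0.0]
wrist_force: [0.3, 0.8, -0.9]
finger_gap: 0.0229
```

Emit:
drive_tool(
  targets=[
    {"slide":[0,0,0.2],"turn":0},
    {"slide":[0,0,0],"turn":0},
  ],
)

```text
t: 65.62
eef_pos: [0.5157, -0.3779, 0.1149]
ee_rot: [0.997, -0.081, 0.001, 0.001]
wrist_force: [-0.9, 0.6, 4.9]
finger_gap: 0.0228
```

Emit:
drive_tool(
  targets=[
    {"slide":[0,0,0],"turn":0},
    {"slide":[0,0,0],"turn":0},
    {"slide":[0,0,0],"turn":0},
    {"slide":[0,0,-2],"turn":0},
    {"slide":[0,0,-4],"turn":0},
    {"slide":[0,0,-5],"turn":0},
    {"slide":[0,0,-5],"turn":0},
    {"slide":[-4,-1,0],"turn":0},
    {"slide":[-6,-1,0],"turn":0},
    {"slide":[-4,-1,0],"turn":0},
    {"slide":[0,0,0],"turn":0},
    {"slide":[0,0,0],"turn":0},
  ],
  claw=0.45,
)

```text
t: 67.12
eef_pos: [0.3827, -0.325, 0.2748]
ee_rot: [0.997, -0.081, 0.001, 0.0]
wrist_force: [0.9, -0.6, -0.0]
finger_gap: 0.0468
```

```bash
python3 -c "
from h import *
o=look(tag='I'); f=o['side']
cv2.imwrite('pics/I_s.png',cv2.resize(f['color'][180:384,240:512],(800,600),interpolation=cv2.INTER_CUBIC))
for n in o:
  q=near(o[n],(.4818,-.3982),.09,.12,'brass'); q=q[q[:,2]<.2]
  for c in ((.5057,-.4324),(.4475,-.4221),(.516,-.3743)):
    p=q[np.hypot(q[:,0]-c[0],q[:,1]-c[1])<.025]; print(n,c,len(p), p.mean(0).round(4) if len(p) else '', p[:,2].max().round(4) if len(p) else '')
go(.4,-.3,.26)
c=cloud(f); z=c[...,2]; g=(f['color'].max(-1)<60)&(z>0.13)&(z<0.22)&(c[...,0]>.5)&(c[...,0]<.63)&(c[...,1]<-.18)&(c[...,1]>-.26)
q=c[g]
for a in (.16,.18,.2):
    p=q[(q[:,2]>=a)&(q[:,2]<a+.01)]; print(a,len(p),p.mean(0).round(4))
bottles(o['top'])
"
```

```text
top (0.5057, -0.4324) 48 [ 0.5048 -0.4348  0.1677] 0.178
top (0.4475, -0.4221) 49 [ 0.4457 -0.4247  0.1687] 0.1801
top (0.516, -0.3743) 54 [ 0.5145 -0.3775  0.1704] 0.1797
side (0.5057, -0.4324) 193 [ 0.4992 -0.4372  0.1633] 0.1748
side (0.4475, -0.4221) 214 [ 0.4411 -0.4269  0.1636] 0.176
side (0.516, -0.3743) 180 [ 0.5086 -0.3794  0.1622] 0.1762
t 67.22 tcp [ 0.3829 -0.3252  0.2742] phi -9.29 need slide cm [ 1.28 -2.77  1.42] F [ 0.8 -0.3 -1. ] M [-0.04 -0.04  0.04] gap 0.0469
0.16 0 [nan nan nan]
0.18 0 [nan nan nan]
0.2 0 [nan nan nan]
maroon 164 [241.8 156.5] med [0.7061 0.0898 0.1268] min [0.688 0.064 0.094] max [0.744 0.126 0.161]
maroon 120 [384.3 211.6] med [ 0.5042 -0.3698  0.127 ] min [ 0.49  -0.419  0.045] max [ 0.54  -0.358  0.151]
maroon 102 [401.8 213.3] med [ 0.4991 -0.4267  0.1282] min [ 0.485 -0.456  0.054] max [ 0.522 -0.417  0.153]
maroon 114 [398.9 231. ] med [ 0.4439 -0.4136  0.1282] min [ 0.425 -0.447  0.048] max [ 0.464 -0.405  0.145]
brass 929 [354.  141.9] med [ 0.7714 -0.3028  0.031 ] min [ 0.723 -0.431  0.02 ] max [ 0.8   -0.209  0.04 ]
brass 125 [239.9 148.7] med [0.7208 0.0941 0.1853] min [0.704 0.075 0.128] max [0.739 0.118 0.192]
brass 357 [502.6 194.7] med [ 0.6083 -1.0939 -0.4164] min [ 0.547 -1.167 -0.457] max [ 0.673 -1.049 -0.393]
brass 820 [386.1 222.1] med [ 0.4746 -0.3849  0.0825] min [ 0.412 -0.465 -0.001] max [ 0.553 -0.323  0.18 ]
brass 116 [506.3 223.9] med [ 0.4716 -1.0982 -0.4167] min [ 0.407 -1.118 -0.434] max [ 0.537 -1.069 -0.404]
brass 1123 [ 36.4 260.6] med [ 0.3756  1.2808 -0.7423] min [ 0.2    1.212 -0.762] max [ 0.504  1.39  -0.597]<string>:13: RuntimeWarning: Mean of empty slice.
  ret = um.true_divide(
```

View pics/I_s.png

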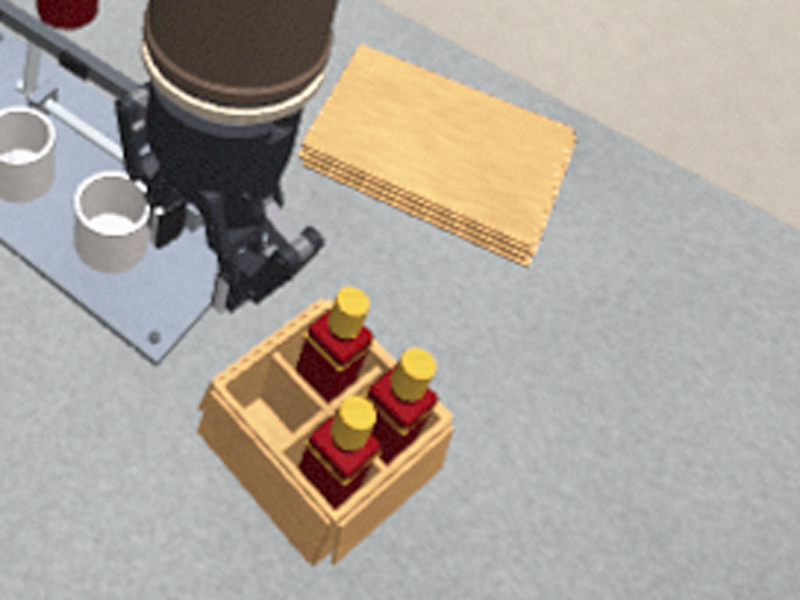

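All three stand in separate cells, with cap tops at z≈0.172–0.176 against 0.172 expected. The arm hides the lever in the side view, so I'll check it from the top frame and then hand in.

```bash
python3 -c "
from h import *
for t in 'aI':
    f=load(t,'top'); c=cloud(f); z=c[...,2]; g=(z>.13)&(z<.23)&(abs(c[...,0]-.6)<.07)&(c[...,1]<-.18)&(c[...,1]>-.25); q=c[g]; print('lever',t,len(q),q.mean(0).round(4))
    g=(z>.04)&(z<.056)&(abs(c[...,0]-.755)<.08)&(abs(c[...,1]+.109)<.08); q=c[g]; print('tape',q.mean(0).round(4))
from station import workorder
workorder.close_job()"
```

```text
lever a 112 [ 0.6138 -0.2152  0.1939]
tape [ 0.7544 -0.108   0.0484]
lever I 111 [ 0.6138 -0.2152  0.1942]
tape [ 0.7546 -0.1084  0.0486]
the job is handed in; nothing more can be done
```

The job is handed in at about 67 s on the robot's clock. All three bottles are upright in separate cells of the carton. The handover gave no verdict, so success rests on my own checks below.

**What I did**
- **Standing the bottles:** I gripped each bottle by its cap, eased the grip so its base dropped onto the liner, and brought it upright. I then placed the bottles in cup2, cup1 and cup0.
- **Lever:** I pulled it with shut fingers until the force rose from about 10 to 21 N with almost no further travel, then let it return. All the bottles stayed in their cups.
- **Carton:** I moved each bottle to its own cell and felt it touch the floor before letting go.

**Last checks**
- **Bottles:** Cap tops measured 0.175–0.180 m, against 0.172 m expected for bottles standing on the carton floor; those figures are maxima of noisy depth readings. The caps are within about 4 mm of the cell centres.
- **Lever:** It is back at its starting place. I measured this in the top view because the arm hid it in the side view.
- **Bystanders:** The tape roll and display bottle are within about 1 mm of where they started.
- **Robot:** It is clear of everything.

**What failed or disagreed**
- **First grip:** It closed on top of the cap because the real fingertips sit about 28 mm above the reported TCP. I measured that offset and used it from then on. The first attempt did not displace the bottle.
- **Grip on the first lift:** The first bottle came up level because the pads held it firmly, so I loosened the claw to let it swing.
- **Camera agreement:** The two cameras differed by 1–2 mm.

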